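# Kit the power-supply parts on their printed plates

### The job

Lay out the four power-supply parts for the next board: set the coil, the capacitor can, the heat sink and the transformer each on the black plate whose printed outline matches its shape and size, flat side down, centred inside the outline and, for the two oblong ones, lined up with it. Set the parts down, do not drop them, and leave the flux bottle and the small solder spool where they stand.

Things in the scene. Friction and masses are not known exactly. Their poses are not given: they have to be found in the camera images.
- coil: loose toroidal choke lying flat: a thick dark ring wound with copper, outer diameter 54 mm, hole 22 mm, 24 mm high, about 0.11 kg. Origin at the centre of its underside; z up when it stands properly, as it does at the start. Grip it across the outside, any way round
- capacitor: loose black capacitor can with a bright metal top, standing upright: diameter 36 mm, 50 mm high, about 0.07 kg. Origin at the centre of its underside; z up when it stands properly, as it does at the start. Grip it across, any way round
- heatsink: loose bare-aluminium heat sink, a long narrow finned bar: 84 mm along its x, 26 mm along its y, 32 mm high, about 0.12 kg. Origin at the centre of its underside; z up when it stands properly, as it does at the start. Grip it across its 26 mm (y)
- transformer: loose small mains transformer: steel core with copper winding, a block 54 mm along its x (the core), 40 mm along its y, 44 mm high, about 0.28 kg. Origin at the centre of its underside; z up when it stands properly, as it does at the start. Grip it across its 40 mm (y)
- plate_coil: fixed flat black kit plate 112 x 84 mm (long side along its x), 6 mm thick, all four plates alike but for the white outline printed round the centre of the top: here two rings about one centre, the outer 68 mm across and the inner 22 mm. Origin at the centre of its underside, on the table; z up. The outline's centre is straight above the origin. The coil belongs here
- plate_capacitor: fixed flat black kit plate 112 x 84 mm (long side along its x), 6 mm thick, all four plates alike but for the white outline printed round the centre of the top: here a single plain circle 50 mm across. Origin at the centre of its underside, on the table; z up. The outline's centre is straight above the origin. The capacitor belongs here
- plate_heatsink: fixed flat black kit plate 112 x 84 mm (long side along its x), 6 mm thick, all four plates alike but for the white outline printed round the centre of the top: here a long narrow rectangle, 98 mm along the plate's x by 40 mm along its y. Origin at the centre of its underside, on the table; z up. The outline's centre is straight above the origin. The heat sink belongs here
- plate_transformer: fixed flat black kit plate 112 x 84 mm (long side along its x), 6 mm thick, all four plates alike but for the white outline printed round the centre of the top: here a stubby rectangle, 68 mm along the plate's x by 54 mm along its y. Origin at the centre of its underside, on the table; z up. The outline's centre is straight above the origin. The transformer belongs here
- flux_bottle: bystander: small white bottle with a black cap, diameter 32 mm, 65 mm tall, standing in the middle of the outer row of things; leave it alone. Origin at the centre of its underside
- solder_spool: bystander: small spool of solder with green flanges, diameter 39 mm, 33 mm tall, standing on its end in the outer row, to the robot's left; leave it alone. Origin at the centre of its underside
Mind the look-alikes: they are no part of the job. Leave any green, purple or red look-alike of the heatsink alone.

How it is judged:
By the outcome, as a careful person would: the job done as asked, in the order asked, and still so for the second after the job is handed in, with the robot touching nothing.
It also fails if it takes over 96 s, if anything falls off the work surface, if the arm or the gripper's body presses on something with over 40 N, if the wrist force passes 120 N, or if a joint passes its speed limit or range.

### The arm

A 6-joint arm with a two-finger parallel gripper is mounted at the origin on the work surface. World frame = base frame: x ahead of the robot, y to its left, z up, the work surface at z = 0. Lengths are in m, angles in rad, forces in N, time in s.
With the tool pointing down it reaches from about 0.325 to 0.9 m from the base axis. Payload 3.5 kg.
Tool frame: the origin (TCP) lies between the finger pads; the fingertips stand bot.tip_reach ahead of it and the grasp point (between the pads) lies 8 mm behind it (bot.tip_reach is the distance from the TCP to the fingertips, in m); z points along the fingers, y is the direction in which the jaws open and shut (so a half turn about z gives the same grasp; the last joint's range is limited). The gripper opens to 85 mm and grips with 20 to 120 N. Pads are 22 mm wide; open, the fingers measure 114 mm over their backs; the gripper's body (76 mm by 85 mm) begins 54 mm behind the grasp point. The pads swing forward as they close: fully open they stand 13 mm farther back than shut.
Start: joints at [-0.103, 0.276, -0.026, 1.268, 0, 1.467], TCP at [0.625, -0, 0.211] pointing down, gripper open.
Joint ranges: [-3.12, 3.12], [-0.85, 1.88], [-1.08, 1.24], [-1.95, 2.15], [-1.57, 1.53], [-3.14, 3.14]. Speed limits (rad/s): [2.57, 2.57, 3.14, 3.14, 3.14, 3.14].

### API

Orientations are given as a unit quaternion [w, x, y, z].
In Python, from cell import bot gives the robot as it stands.
- The arm moves only by the tool drive_tool, never from a script. Its argument "moves" is a list of rows, each a list of 7 numbers: the turn, a rotation vector about the tool's x, y, z in degrees, then the shift along the tool's x, y, z in m, then the gripper command: -1 is fully open, 1 is shut, values between are in proportion. In form: [[rx, ry, rz, x, y, z, fingers], ...]. A call has 1 to 12 rows; each row shifts and turns the pose as measured when the row begins, along the tool's axes as they then stand; what a row does not reach is not made up. A row lasts 1/8 s, in which the tool goes at most 62.5 mm and 10.7 degrees, less where a joint would pass 70% of its speed; a pose out of reach is approached as far as the arm can. A call is refused whole if a number of a shift passes 0.0625 or a number of a turn 10.7, either way. A call with a gripper value outside its range is refused whole. The fingers move at their own pace and stop on an object; "grip_force" is the grip in N (left out, the last holds). Time passes only in rows, so rows that do not move let the fingers close. It gives the time, the measured TCP pose, the force and the opening at its end, in the units of the state.
- bot.state(): the state, without advancing time (a new reading comes with each control period).
- bot.camera(name): name is "scene" or "side" or "wrist"; returns a dict with "img" (400x640x3 uint8, red, green, blue), "depth" (400x640 float32, m along the optical axis (not along the pixel's ray), 0 where there is no reading), "mtx" (3x3 intrinsics, pixels), "T" (4x4, takes a point from camera to world coordinates); the wrist camera has in their place "hand_eye" (4x4, takes a point from camera to tool coordinates, whose origin is the TCP and whose axes are the flange's). Camera axes: x right, y up, looking along -z (the intrinsics and any distortion apply to the point x, -y, -z); pixel columns grow to the right and rows downward; lengths in m; the calibration is good to about 2 mm. A picture is of the moment at which its call begins: read the wrist's pose just before it.
- bot.job_done(): hands the job in, once; it reports no verdict.
The state is a dict: "clock": time; "joint_positions": joint angles; "joint_vel": joint speeds; "tau": joint torques, N m; "tool_pos": TCP position; "ee_rot": TCP orientation; "force": force on the tool from outside, world axes, zero at the start; "wrist_torque": the same for the moment, N m; "grip_width": opening from 0.0 (shut) to 1.0 (fully open).
Only numpy, scipy, OpenCV 4.12 (cv2) and the standard library are available. Lean on these libraries where they do the work, as an engineer would, in place of code of your own. Each camera call takes 0.05 s, during which the arm holds its last target. There are 200 camera calls.

## Working session

There is one attempt and no reset: what is moved stays moved. The work goes in short steps, Python scripts to look and compute and a tool call to move; the robot and the scene stay as the last step left them, time stands still between calls to the robot, and variables do not carry over. Pictures are saved under pics/ and viewed, about 12 in all and at most 16, crops included, and the job is handed in when it is done.

Besides the shell and the picture viewer there is one more tool, called after "Request:" as name(argument=value, ...), one argument or row to a line, values as JSON. drive_tool: Moves the arm, as the interface text tells. Its arguments: {"type":"object","properties":{"moves":{"type":"array","items":{"type":"array","items":{"type":"number"}}},"grip_force":{"type":"number"}},"required":["moves"]}

```bash
ls; mkdir -p pics
python3 - <<'E'
from cell import bot
import cv2,numpy as np
print(bot.state(), bot.tip_reach)
for n in ["scene","side"]:
    c=bot.camera(n); cv2.imwrite(f"pics/{n}0.png",c["img"][:,:,::-1]); np.savez(f"{n}0.npz",**c); print(n,c["mtx"],c["T"],[k for k in c])
E
```

```text
pics
{'clock': 0.0, 'joint_positions': array([-1.03386110e-01,  2.77160298e-01, -2.78781649e-02,  1.26800899e+00,
        3.24983713e-05,  1.46740864e+00]), 'joint_vel': array([-6.26386847e-04,  9.61724776e-05,  3.61265122e-04,  1.82803737e-03,
       -1.58569654e-03, -7.27994343e-04]), 'tau': array([-1.23772923e-03, -4.45513523e+01,  2.95201170e+01,  1.64704624e-02,
       -2.18722530e-04, -1.59438730e-05]), 'tool_pos': array([6.24176688e-01, 9.43279011e-05, 2.09744089e-01]), 'ee_rot': array([-8.84023151e-04,  7.07105790e-01,  7.07106876e-01, -6.96889484e-04]), 'force': array([ 0.25290803, -0.41279261, -0.55446521]), 'wrist_torque': array([-0.00742989,  0.0495811 ,  0.02235553]), 'grip_width': 1.0022485247834911} 0.011
scene [[409.21876569   0.         320.84671538]
 [  0.         409.21876569 202.67672547]
 [  0.           0.           1.        ]] [[-0.53331296 -0.43825989  0.72353684  1.18928311]
 [ 0.84567877 -0.29656585  0.44370724  0.4220372 ]
 [ 0.02011723  0.84851456  0.5287895   0.57034361]
 [ 0.          0.          0.          1.        ]] ['img', 'depth', 'mtx', 'T']
side [[403.73981531   0.         325.81564504]
 [  0.         403.73981531 207.66825123]
 [  0.           0.           1.        ]] [[ 0.85700808  0.3242971  -0.40046042  0.0928342 ]
 [-0.51514747  0.52009018 -0.68127035 -0.61332885]
 [-0.01265846  0.79015036  0.61278232  0.60864357]
 [ 0.          0.          0.          1.        ]] ['img', 'depth', 'mtx', 'T']
```

View pics/scene0.png

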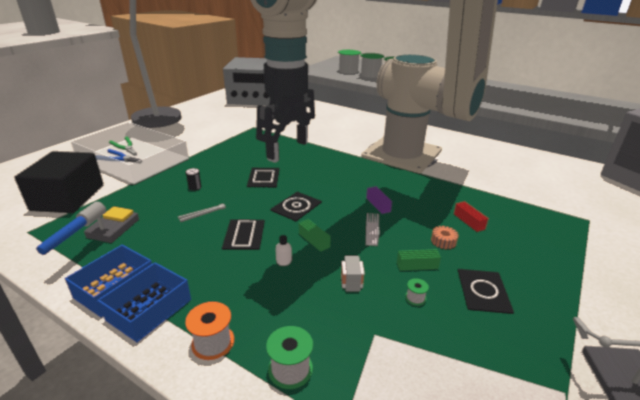

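View pics/side0.png

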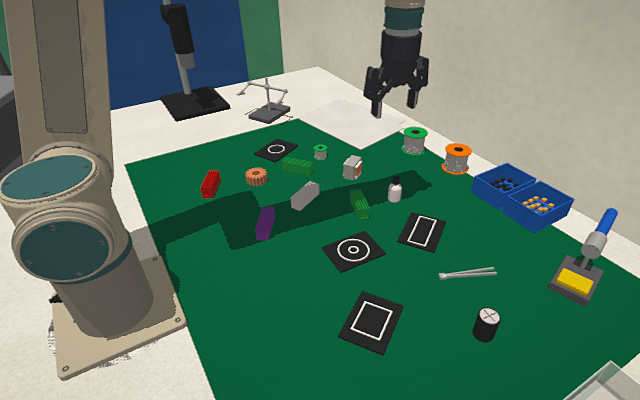

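```bash
cat > h.py <<'E'
import numpy as np,cv2
def cloud(c,T):
    v,u=np.mgrid[0:400,0:640]; d=c["depth"]; K=c["mtx"]
    P=np.stack([(u-K[0,2])/K[0,0]*d,-(v-K[1,2])/K[1,1]*d,-d],-1)
    return P@T[:3,:3].T+T[:3,3]
def proj(c,T,P):
    q=(np.asarray(P)-T[:3,3])@T[:3,:3]; K=c["mtx"]
    return np.stack([K[0,0]*q[...,0]/-q[...,2]+K[0,2],-K[1,1]*q[...,1]/-q[...,2]+K[1,2]],-1)
def topdown(c,T,z,x0,x1,y0,y1,s):  # rows: x decreasing, cols: y decreasing (robot's view)
    X,Y=np.meshgrid(np.arange(x1,x0,-s),np.arange(y1,y0,-s),indexing='ij')
    m=proj(c,T,np.stack([X,Y,X*0+z],-1)).astype(np.float32)
    return cv2.remap(c["img"],m[...,0],m[...,1],cv2.INTER_LINEAR)
E
python3 - <<'E'
from h import *
H=None
for n in ["scene","side"]:
    c=np.load(n+"0.npz"); P=cloud(c,c["T"]); ok=(c["depth"]>0)
    p=P[ok]; m=(p[:,0]>.25)&(p[:,0]<.9)&(abs(p[:,1])<.45)&(p[:,2]<.02)&(p[:,2]>-.02)
    print(n,"table z",np.median(p[m,2]))
    m=ok&(P[...,0]>.2)&(P[...,0]<.95)&(abs(P[...,1])<.5)&(P[...,2]>.014)&(P[...,2]<.1)
    k,lab,st,ce=cv2.connectedComponentsWithStats(m.astype(np.uint8))
    for i in range(1,k):
        if st[i,4]<40: continue
        q=P[lab==i]; zt=np.percentile(q[:,2],97); t=q[q[:,2]>zt-.005]
        r=cv2.minAreaRect((t[:,:2]*1000).astype(np.float32))
        print(ce[i].round(),st[i,4],"ztop %.3f"%zt,"rect",np.round(r[0]),np.round(r[1]),round(r[2]),c["img"][lab==i].mean(0).round())
    cv2.imwrite(f"pics/top_{n}.png",topdown(c,c["T"],.006,.3,.9,-.4,.4,.001)[:,:,::-1])
E
```

```text
scene table z 0.0023332405705639436
[193. 177.] 230 ztop 0.053 rect [ 542. -386.] [33. 34.] 43 [79. 77. 75.]
[379. 197.] 330 ztop 0.035 rect [335.  72.] [85. 29.] 54 [72. 42. 85.]
[471. 214.] 427 ztop 0.035 rect [280. 294.] [86. 30.] 58 [132.  38.  35.]
[ 92. 224.] 1891 ztop 0.087 rect [ 873. -372.] [159.  25.] 14 [ 98. 102. 102.]
[367. 227.] 41 ztop 0.035 rect [470. 107.] [84.  0.] 27 [101.  97.  93.]
[371. 226.] 80 ztop 0.035 rect [465. 113.] [87.  7.] 26 [114. 109. 105.]
[375. 226.] 83 ztop 0.035 rect [461. 125.] [81.  7.] 27 [120. 114. 111.]
[314. 232.] 470 ztop 0.035 rect [558.  16.] [85. 29.] 70 [41. 93. 51.]
[444. 235.] 361 ztop 0.027 rect [397. 268.] [55. 54.] 8 [168. 107.  80.]
[283. 249.] 314 ztop 0.067 rect [656.   5.] [16. 15.] 16 [117. 111. 106.]
[134. 284.] 4072 ztop 0.052 rect [ 895. -170.] [193. 110.] 90 [ 40.  62. 105.]
[418. 257.] 630 ztop 0.035 rect [510. 248.] [31. 84.] 39 [ 44. 104.  56.]
[352. 271.] 584 ztop 0.047 rect [630. 155.] [56. 28.] 32 [152. 143. 135.]
[107. 278.] 61 ztop 0.026 rect [ 901. -230.] [13. 10.] 14 [163. 126.  82.]
[417. 288.] 353 ztop 0.036 r
[... 638 characters left out ...]
.] [31. 84.] 36 [ 24. 114.  50.]
[515. 197.] 2148 ztop 0.051 rect [ 893. -170.] [115. 192.] 0 [ 31.  67. 121.]
[255. 174.] 239 ztop 0.026 rect [393. 267.] [55. 57.] 26 [178. 111.  74.]
[209. 181.] 298 ztop 0.033 rect [277. 295.] [87. 26.] 57 [145.  24.  19.]
[394. 188.] 223 ztop 0.065 rect [653.   4.] [16. 12.] 52 [137. 130. 125.]
[304. 193.] 370 ztop 0.033 rect [461. 118.] [85. 30.] 28 [124. 119. 116.]
[359. 202.] 331 ztop 0.034 rect [556.  17.] [87. 26.] 70 [25. 99. 44.]
[264. 220.] 377 ztop 0.034 rect [333.  73.] [90. 27.] 54 [72. 38. 88.]
[584. 262.] 2361 ztop 0.086 rect [ 871. -371.] [159.  25.] 17 [119. 117.  87.]
[486. 322.] 610 ztop 0.053 rect [ 536. -388.] [37. 34.] 38 [99. 95. 93.]
```

View pics/top_side.png

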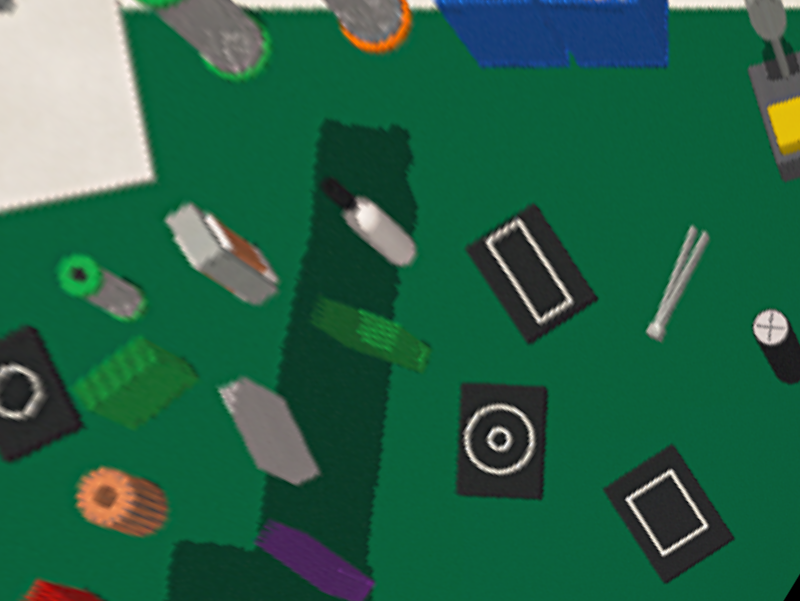

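View pics/top_scene.png

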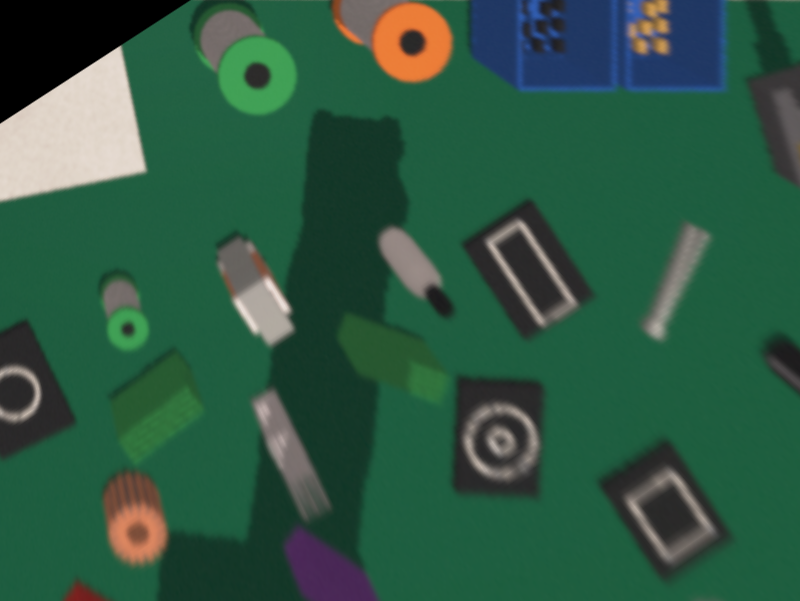

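Request:
drive_tool(
  moves=[
    [0,0,0,0.038,-0.033,0.008,-1],
    [0,0,0,0.038,-0.033,0.008,-1],
    [0,0,0,0.038,-0.033,0.008,-1],
    [0,0,0,0.038,-0.033,0.008,-1],
    [0,0,0,0.038,-0.033,0.008,-1],
    [0,0,0,0.038,-0.033,0.008,-1],
    [0,0,0,0.038,-0.033,0.008,-1],
    [0,0,0,0,0,0,-1],
  ],
  grip_force=40,
)

```text
clock: 1.1
tool_pos: [0.3845, 0.2721, 0.1486]
ee_rot: [-0.002, 0.708, 0.706, -0.003]
force: [0.3, -0.0, -0.2]
grip_width: 0.998
```

```bash
cat > w.py <<'E'
from h import *
from cell import bot
from scipy.spatial.transform import Rotation as R
def tool():
    s=bot.state(); q=s["ee_rot"]; T=np.eye(4)
    T[:3,:3]=R.from_quat([q[1],q[2],q[3],q[0]]).as_matrix(); T[:3,3]=s["tool_pos"]; return T,s
def wrist(name=None):
    T,s=tool(); c=bot.camera("wrist"); Tc=T@c["hand_eye"]
    if name: cv2.imwrite(f"pics/{name}.png",c["img"][:,:,::-1])
    return c,Tc
def go(x,y,z,jaw):  # jaw: world angle deg of tool y, mod 180
    T,s=tool(); d=T[:3,:3].T@(np.array([x,y,z])-T[:3,3])
    a=np.degrees(np.arctan2(T[1,1],T[0,1])); r=(-(jaw-a)+90)%180-90
    tilt=np.degrees(np.arccos(-T[2,2]))
    w=R.from_rotvec([0,0,np.radians(r)]).as_matrix()
    print("t %.2f pos"%s["clock"],s["tool_pos"].round(4),"jaw %.1f tilt %.2f"%(a,tilt),"grip %.3f"%s["grip_width"],"q6 %.2f"%s["joint_positions"][5],"F",s["force"].round(1))
    print(" need shift",d.round(4),"rz %.1f"%r,"shift after turning",(w.T@d).round(4))
def blobs(c,Tc,zlo=.014,zhi=.1,mn=200):
    P=cloud(c,Tc); m=(c["depth"]>0)&(P[...,2]>zlo)&(P[...,2]<zhi)
    k,lab,st,ce=cv2.connectedComponentsWithStats(m.astype(np.uint8))
    for i in range(1,k):
        if st[i,4]<mn: continue
        q=P[lab==i]; zt=np.percentile(q[:,2],97); t=q[q[:,2]>zt-.004]
        r=cv2.minAreaRect((t[:,:2]*1000).astype(np.float32))
        print(ce[i].round(),st[i,4],"ztop %.3f"%zt,"rect",np.round(r[0],1),np.round(r[1],1),round(r[2],1),c["img"][lab==i].mean(0).round())
E
python3 - <<'E'
from w import *
c,Tc=wrist("w1"); print(c["hand_eye"].round(3),c["mtx"].round(1)); blobs(c,Tc); go(.395,.268,.02,0)
E
```

```text
[[-0.001  0.95   0.312  0.079]
 [ 1.     0.     0.001 -0.001]
 [ 0.001  0.312 -0.95  -0.163]
 [ 0.     0.     0.     1.   ]] [[318.2   0.  323.8]
 [  0.  318.2 197.3]
 [  0.    0.    1. ]]
[208. 157.] 2919 ztop 0.033 rect [276.5 293.1] [84.5 26.6] 56.7 [217.  82.  76.]
[562. 175.] 1821 ztop 0.034 rect [600.3 278.5] [39.5 38.6] 2.0 [125. 216. 148.]
[335. 185.] 2305 ztop 0.026 rect [393.2 266.8] [54.8 54.9] 0.1 [190. 127.  98.]
[459. 202.] 1301 ztop 0.033 rect [512.4 250.2] [14.3 84.9] 37.3 [ 81. 175. 100.]
[448. 210.] 373 ztop 0.033 rect [502.9 243. ] [ 2.5 83.9] 37.2 [ 84. 181. 103.]
[443. 213.] 329 ztop 0.033 rect [498.1 239.6] [ 2.4 83.5] 37.3 [ 87. 186. 106.]
[563. 292.] 2982 ztop 0.045 rect [628.1 153.7] [54.6 31. ] 34.9 [218. 204. 194.]
[390. 322.] 2071 ztop 0.033 rect [454.4 112.8] [71.  28.2] 25.6 [223. 215. 213.]
[285. 344.] 1368 ztop 0.033 rect [334.7  75. ] [76.3 26.4] 54.2 [143.  83. 170.]
[ 17. 373.] 1586 ztop 0.059 rect [44.2 46.2] [ 5.4 21.3] 46.1 [144. 134. 124.]
t 1.15 pos [0.3861 0.2714 0.1491] jaw -0.2 tilt 0.29 grip 1.001 q6 2.05 F [-0.8  0.2 -0.3]
 need shift [-0.0033  0.0095  0.129 ] rz -0.2 shift after turning [-0.0034  0.0095  0.129 ]
```

View pics/w1.png

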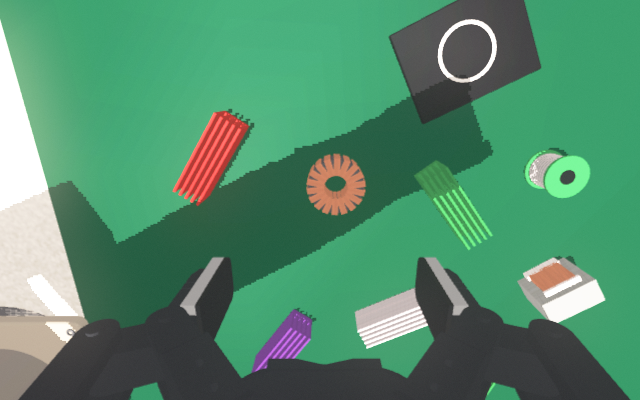

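Request:
drive_tool(
  moves=[
    [0,0,0.2,-0.0045,0.007,0.03,-1],
    [0,0,0,0,0,0.035,-1],
    [0,0,0,0,0,0.035,-1],
    [0,0,0,0,0,0.02,-1],
    [0,0,0,0,0,0,-1],
  ],
)

```text
clock: 1.78
tool_pos: [0.4001, 0.2642, 0.0277]
ee_rot: [0.001, 0.712, 0.702, 0.001]
force: [-0.2, -0.3, 0.0]
grip_width: 0.999
```

Run:
```python
from w import *
go(.393,.267,.013,0)
c,Tc=wrist("w2"); blobs(c,Tc)
```

```text
t 1.77 pos [0.4001 0.2642 0.0277] jaw -0.8 tilt 0.13 grip 0.999 q6 2.03 F [-0.2 -0.3  0. ]
 need shift [ 0.0027 -0.0072  0.0147] rz -0.8 shift after turning [ 0.0028 -0.0071  0.0147]
[100. 187.] 9874 ztop 0.033 rect [276.7 293.2] [85.7 27.4] 56.9 [222.  78.  74.]
[314. 229.] 6212 ztop 0.025 rect [393.3 266.6] [55.9 55.4] 34.4 [207. 139. 108.]
[516. 252.] 4026 ztop 0.033 rect [512.5 250.5] [14.6 84.9] 37.3 [ 86. 180. 105.]
[496. 263.] 1019 ztop 0.033 rect [502.3 244.2] [ 2.4 82.2] 37.3 [ 88. 184. 107.]
[488. 269.] 870 ztop 0.033 rect [497.5 240.8] [ 2.4 82.4] 37.3 [ 91. 188. 111.]
[207. 295.] 2967 ztop 0.099 rect [355.3 270.3] [ 8.2 15.7] 30.8 [87. 87. 87.]
[440. 295.] 2957 ztop 0.099 rect [444.6 266.6] [15.3  6.9] 88.5 [87. 92. 89.]
[628. 375.] 1010 ztop 0.034 rect [602.3 155. ] [15.5  7.2] 60.3 [193. 159. 142.]
```

Request:
drive_tool(
  moves=[
    [0,0,0,0.0027,-0.007,0.008,-1],
    [0,0,0,0,0,0.0065,-1],
    [0,0,0,0,0,0,1],
    [0,0,0,0,0,0,1],
    [0,0,0,0,0,0,1],
    [0,0,0,0,0,0,1],
    [0,0,0,0,0,0,1],
  ],
)

```text
clock: 2.7
tool_pos: [0.3972, 0.2689, 0.0167]
ee_rot: [0.002, 0.712, 0.702, 0.005]
force: [-0.2, 1.0, -0.6]
grip_width: 0.002
```

Run:
```python
from w import *
go(.393,.267,.013,0)
c,Tc=wrist("w3"); blobs(c,Tc)
c=bot.camera("side"); cv2.imwrite("pics/s3.png",cv2.resize(c["img"][120:260,180:400,::-1],None,fx=3,fy=3))
```

```text
t 2.70 pos [0.3972 0.2689 0.0167] jaw -0.9 tilt 0.64 grip 0.002 q6 2.05 F [-0.2  1.  -0.6]
 need shift [-0.002  -0.0042  0.0037] rz -0.9 shift after turning [-0.002  -0.0043  0.0037]
[ 92. 202.] 11042 ztop 0.033 rect [276.5 293. ] [86.1 27.2] 56.6 [225.  80.  75.]
[321. 293.] 18053 ztop 0.099 rect [395.4 270. ] [24.9 86.1] 88.6 [108.  91.  84.]
[526. 270.] 5676 ztop 0.033 rect [510.4 248.4] [20.5 85.6] 37.2 [ 90. 187. 110.]
[501. 286.] 1007 ztop 0.033 rect [498.3 239.7] [ 2.4 85. ] 37.3 [ 95. 196. 116.]
[632. 390.] 321 ztop 0.023 rect [602.4 154.5] [13.2  5.2] 55.4 [192. 176. 164.]
```

View pics/w3.png

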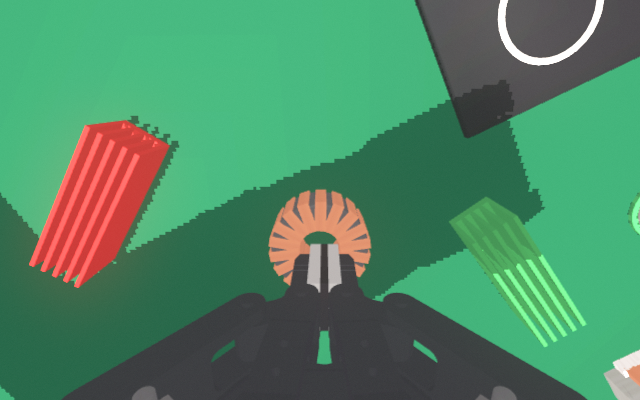

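View pics/s3.png

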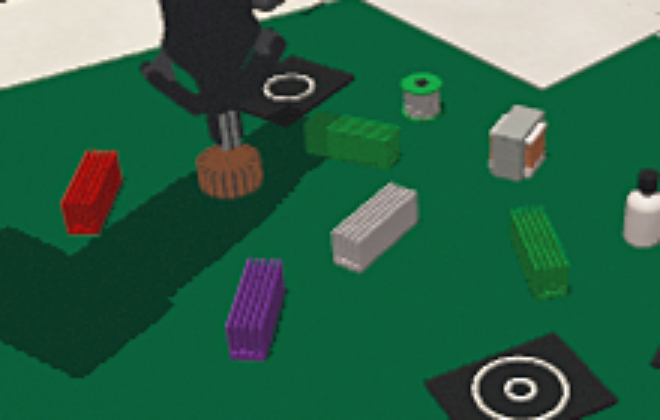

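Run:
```python
from w import *
c,Tc=wrist(); P=cloud(c,Tc)*1000
for u in (312,318,332): print(u,[(v,P[v,u].round().tolist()) for v in range(225,275,5)])
```

```text
312 [(225, [390.0, 281.0, 24.0]), (230, [390.0, 278.0, 24.0]), (235, [389.0, 265.0, 1.0]), (240, [389.0, 261.0, 1.0]), (245, [390.0, 278.0, 42.0]), (250, [391.0, 279.0, 48.0]), (255, [391.0, 279.0, 52.0]), (260, [391.0, 279.0, 57.0]), (265, [391.0, 279.0, 61.0]), (270, [391.0, 279.0, 65.0])]
318 [(225, [393.0, 281.0, 24.0]), (230, [393.0, 279.0, 24.0]), (235, [393.0, 265.0, 1.0]), (240, [393.0, 261.0, -0.0]), (245, [393.0, 279.0, 43.0]), (250, [393.0, 279.0, 47.0]), (255, [393.0, 279.0, 53.0]), (260, [393.0, 279.0, 58.0]), (265, [393.0, 279.0, 61.0]), (270, [394.0, 279.0, 65.0])]
332 [(225, [401.0, 281.0, 24.0]), (230, [401.0, 278.0, 25.0]), (235, [401.0, 275.0, 24.0]), (240, [401.0, 261.0, 1.0]), (245, [400.0, 278.0, 42.0]), (250, [400.0, 278.0, 47.0]), (255, [400.0, 279.0, 54.0]), (260, [400.0, 279.0, 58.0]), (265, [399.0, 278.0, 61.0]), (270, [399.0, 279.0, 65.0])]
```

Request:
drive_tool(
  moves=[
    [0,0,0,0,0,-0.03,1],
    [0,0,0,0,0,-0.03,-1],
    [0,0,0,0,0,0,-1],
  ],
)

```text
clock: 3.22
tool_pos: [0.3959, 0.2683, 0.0774]
ee_rot: [0.002, 0.713, 0.702, 0.004]
force: [0.6, -0.5, -0.5]
grip_width: 0.421
```

Run:
```python
from w import *
go(.393,.267,.013,0)
c,Tc=wrist("w4"); blobs(c,Tc)
```

```text
t 3.23 pos [0.3959 0.2683 0.0774] jaw -0.9 tilt 0.52 grip 0.421 q6 2.05 F [ 0.6 -0.5 -0.5]
 need shift [-0.0015 -0.0034  0.0644] rz -0.9 shift after turning [-0.0015 -0.0034  0.0644]
[154. 174.] 5625 ztop 0.033 rect [276.6 293.3] [84.8 26.8] 56.5 [221.  82.  76.]
[611. 190.] 2869 ztop 0.034 rect [596.8 277.9] [33.2 39.7] 13.1 [138. 216. 158.]
[321. 207.] 3898 ztop 0.025 rect [393.5 266.5] [55.1 55.6] 16.0 [203. 136. 106.]
[481. 225.] 2312 ztop 0.033 rect [512.9 249.8] [14.4 86.2] 37.2 [ 86. 181. 105.]
[467. 235.] 614 ztop 0.033 rect [503.1 243. ] [ 2.4 84.9] 37.2 [ 89. 188. 109.]
[460. 239.] 535 ztop 0.033 rect [498.1 239.7] [ 2.4 84.5] 37.2 [ 91. 192. 112.]
[605. 335.] 4395 ztop 0.045 rect [623.7 151. ] [44.4 31.3] 33.1 [219. 198. 186.]
[428. 372.] 285 ztop 0.033 rect [478. 124.] [14.9 27.6] 32.8 [235. 229. 228.]
```

Request:
drive_tool(
  moves=[
    [0,0,0,0,0,0,-1],
    [0,0,0,0,0,0,-1],
  ],
)

```text
clock: 3.52
tool_pos: [0.393, 0.2668, 0.074]
ee_rot: [0.001, 0.713, 0.702, 0.001]
force: [0.6, -0.3, 0.0]
grip_width: 0.926
```

Run:
```python
from w import *
c,Tc=wrist("w5"); s=bot.state(); print(s["grip_width"],s["tool_pos"])
P=cloud(c,c["hand_eye"]); m=(c["depth"]>0)&(abs(P[...,0])<.02)&(P[...,2]<.03)
for side in (-1,1):
    k=m&(P[...,1]*side>0); q=P[k]; o=np.argsort(-q[:,2])[:6]; print(q[o].round(4).tolist()); print(np.argwhere(k)[o].tolist())
s=bot.camera("side"); p=proj(s,s["T"],tool()[0][:3,3]); print(p)
cv2.imwrite("pics/s5.png",cv2.resize(s["img"][70:230,170:370,::-1],None,fx=4,fy=4,interpolation=cv2.INTER_CUBIC)[:600])
```

```text
0.9943104979557521 [0.39276577 0.2666788  0.07383266]
[[-0.0023, -0.0408, -0.0309], [-0.0043, -0.0408, -0.0312], [-0.0027, -0.0407, -0.0312], [0.0032, -0.0407, -0.0313], [0.0022, -0.0408, -0.0313], [0.0017, -0.0408, -0.0313]]
[[273, 240], [277, 240], [274, 240], [263, 239], [265, 239], [266, 239]]
[[-0.0036, 0.0386, -0.0307], [-0.0096, 0.0386, -0.0307], [-0.0028, 0.0385, -0.031], [0.0031, 0.0385, -0.031], [-0.0023, 0.0384, -0.0311], [0.0017, 0.0385, -0.0314]]
[[275, 407], [286, 406], [274, 407], [263, 408], [273, 407], [266, 408]]
[252.79929628 156.55320715]
```

View pics/s5.png

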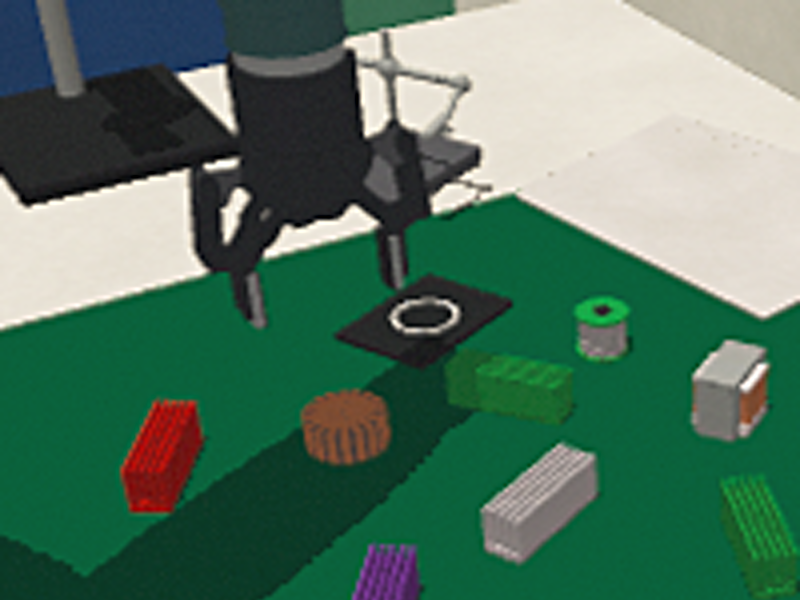

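Request:
drive_tool(
  moves=[
    [0,0,0,0,0,0.03,-1],
    [0,0,0,0,0,0.03,-1],
    [0,0,0,0,0,0.025,-1],
    [0,0,0,0,0,0.01,-1],
    [0,0,0,0,0,0,-1],
  ],
)

```text
clock: 4.25
tool_pos: [0.3934, 0.2668, -0.0243]
ee_rot: [0.001, 0.713, 0.702, 0.001]
force: [0.6, 0.2, 0.1]
grip_width: 0.998
```

Run:
```python
from w import *
go(.393,.267,-.021,0)
c,Tc=wrist("w6"); P=cloud(c,Tc)
m=(c["depth"]>0)&(abs(cloud(c,c["hand_eye"])[...,0])<.02)&(P[...,2]>.003)&((P[...,0]<.362)|(P[...,0]>.425))
print(np.sort(P[m][:,2])[:8].round(4), P[m][np.argsort(P[m][:,2])[:3]])
```

```text
t 4.25 pos [ 0.3934  0.2668 -0.0243] jaw -0.9 tilt 0.13 grip 0.998 q6 2.05 F [0.6 0.2 0.1]
 need shift [ 0.0002 -0.0004 -0.0033] rz -0.9 shift after turning [ 0.0002 -0.0004 -0.0033]
[0.003  0.003  0.003  0.003  0.0031 0.0031 0.0031 0.0031] [[0.47466912 0.27446425 0.00300281]
 [0.48897121 0.28404603 0.00302004]
 [0.28498083 0.28287367 0.00302313]]
```

Request:
drive_tool(
  moves=[
    [0,0,0,0,0,-0.003,-1],
    [0,0,0,0,0,0,1],
    [0,0,0,0,0,0,1],
    [0,0,0,0,0,0,1],
    [0,0,0,0,0,0,1],
  ],
)

```text
clock: 4.92
tool_pos: [0.3962, 0.2683, -0.0176]
ee_rot: [0.002, 0.713, 0.702, 0.004]
force: [-0.6, 0.3, -2.1]
grip_width: 0.617
```

Request:
drive_tool(
  moves=[
    [0,0,0,0,0,-0.03,1],
    [0,0,0,0,0,-0.04,1],
    [0,0,0,-0.02,0.004,-0.03,1],
    [0,0,0,-0.045,0.008,0,1],
    [0,0,0,-0.045,0.008,0,1],
    [0,0,0,-0.045,0.008,0,1],
    [0,0,0,-0.045,0.008,0,1],
    [0,0,0,-0.045,0.008,0,1],
    [0,0,0,-0.045,0.008,0,1],
    [0,0,0,-0.04,0.008,0,1],
    [0,0,0,0,0,0,1],
  ],
)

```text
clock: 6.3
tool_pos: [0.4512, -0.0732, 0.0837]
ee_rot: [0.002, 0.711, 0.703, 0.003]
force: [-0.2, 0.5, -0.6]
grip_width: 0.614
```

Run:
```python
from w import *
go(.460,-.099,-.011,0)
c,Tc=wrist("w7"); np.savez("w7.npz",**c,Tc=Tc)
P=cloud(c,c["hand_eye"]); 
# white ring points on plates
W=cloud(c,Tc); g=(c["img"].min(2)>150)&(abs(W[...,2]-.006)<.006)
k,lab,st,ce=cv2.connectedComponentsWithStats(g.astype(np.uint8))
for i in range(1,k):
    if st[i,4]>60: 
        q=(W[lab==i][:,:2]*1000).astype(np.float32); r=cv2.minAreaRect(q); print(ce[i].round(),st[i,4],np.round(r[0],1),np.round(r[1],1),round(r[2],1),"z",W[lab==i][:,2].mean().round(4))
```

```text
t 6.30 pos [ 0.4512 -0.0732  0.0837] jaw -0.7 tilt 0.44 grip 0.614 q6 1.28 F [-0.2  0.5 -0.6]
 need shift [-0.0257  0.0084  0.0948] rz -0.7 shift after turning [-0.0258  0.0081  0.0948]
[586.  93.] 401 [643.9   3.3] [31.4 14.9] 84.6 z 0.0076
[344. 205.] 500 [465.4 -83.8] [33.3 68.7] 73.0 z 0.0067
[536. 255.] 1455 [ 628.6 -130.4] [100.   43.7] 33.0 z 0.0065
[270. 357.] 63 [ 396.4 -232.2] [14.7  6.8] 22.4 z 0.0068
[449. 373.] 260 [ 574.5 -259.2] [14.3 29.2] 53.9 z 0.0057
```

View pics/w7.png

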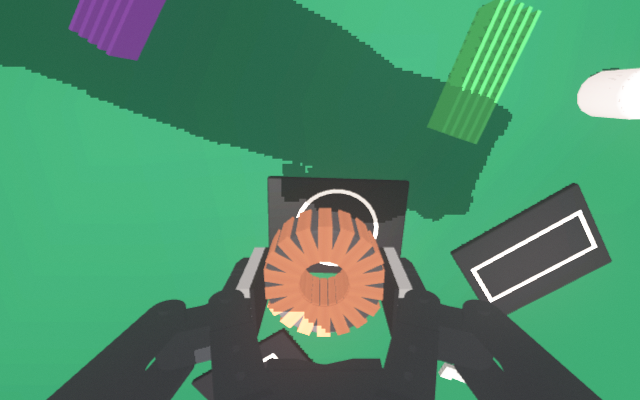

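```bash
cat >> w.py <<'E'
from scipy.optimize import least_squares
def circ(q,r,c0):
    return least_squares(lambda p: np.hypot(*(q-p[:2]).T)-(p[2] if r is None else r),list(c0)+([.03] if r is None else []),loss="soft_l1",f_scale=.001).x
E
python3 - <<'E'
from w import *
c=np.load("w7.npz"); Tc=c["Tc"]; W=cloud(c,Tc)
g=(c["img"].min(2)>150)&(abs(W[...,2]-.006)<.006)
k,lab,st,ce=cv2.connectedComponentsWithStats(g.astype(np.uint8))
q=W[lab==lab[192,340]][:,:2]; print(len(q),circ(q,None,(.46,-.1)),circ(q,.033,(.46,-.1)))
img=c["img"].astype(int); cop=(img[...,0]-img[...,2]>60)&(W[...,2]>.04)
q=W[cop]; zt=np.percentile(q[:,2],95); t=q[q[:,2]>zt-.004]; r=cv2.minAreaRect((t[:,:2]*1000).astype(np.float32)); print("coil",zt,r)
# bottom visible lower side
print("minz",np.percentile(q[:,2],2))
s=bot.camera("side"); t=topdown(s,s["T"],.006,.38,.68,-.2,.05,.0005)
S=bot.camera("scene"); t2=topdown(S,S["T"],.006,.38,.68,-.2,.05,.0005)
cv2.imwrite("pics/t7.png",np.hstack([t,t2])[:,:,::-1][:600])
E
```

```text
500 [ 0.46010001 -0.10091492  0.03299429] [ 0.46009769 -0.10092173]
coil 0.12674714687460922 ((449.8763732910156, -48.80755615234375), (108.69220733642578, 52.66374588012695), 89.85942077636719)
minz 0.10513489726951065
```

Run:
```python
from w import *
c=np.load("w7.npz"); W=cloud(c,c["Tc"]); img=c["img"].astype(int)
cop=(img[...,0]-img[...,2]>60)&(abs(W[...,2]-.1262)<.003)&(W[...,1]>-.11)
cop[280:]=False
q=W[cop]; 
# outer front edge: max y per x bin
E=[]
for x in np.arange(.432,.468,.002):
    b=q[abs(q[:,0]-x)<.001]
    if len(b): E.append([x,b[:,1].max()])
E=np.array(E); print(E.round(4).tolist()); print(circ(E,.027,(.45,-.075)))
```

```text
[[0.432, -0.0526], [0.434, -0.051], [0.436, -0.051], [0.438, -0.0488], [0.44, -0.0481], [0.442, -0.0474], [0.444, -0.047], [0.446, -0.0514], [0.448, -0.0466], [0.45, -0.0463], [0.452, -0.0466], [0.454, -0.0468], [0.456, -0.0483], [0.458, -0.0474], [0.46, -0.0483], [0.462, -0.0491], [0.464, -0.0535], [0.466, -0.0517], [0.468, -0.0528]]
[ 0.44963881 -0.0735024 ]
```

Request:
drive_tool(
  moves=[
    [0,0,0,-0.014,0.005,0.02,1],
    [0,0,0,-0.0135,0.005,0.02,1],
    [0,0,0,0,0,0.015,1],
    [0,0,0,0,0,0.005,1],
    [0,0,0,0,0,0,1],
  ],
)

```text
clock: 7.08
tool_pos: [0.4579, -0.0916, 0.0212]
ee_rot: [-0.001, 0.707, 0.707, 0.003]
force: [-0.2, 0.9, -1.6]
grip_width: 0.614
```

Run:
```python
from w import *
go(.4616,-.1006,-.0125,0)
```

```text
t 7.08 pos [ 0.4579 -0.0916  0.0212] jaw 0.0 tilt 0.35 grip 0.614 q6 1.23 F [-0.2  0.9 -1.6]
 need shift [-0.0091  0.0036  0.0337] rz 0.0 shift after turning [-0.0091  0.0036  0.0337]
```

Request:
drive_tool(
  moves=[
    [0,0,0,-0.009,0.0036,0.005,1],
    [0,0,0,-0.002,0.001,0.005,1],
    [0,0,0,0,0,0.005,1],
    [0,0,0,0,0,0,1],
  ],
)

```text
clock: 7.58
tool_pos: [0.4641, -0.1033, 0.0065]
ee_rot: [0.001, 0.707, 0.708, 0.004]
force: [-0.1, -0.4, -1.9]
grip_width: 0.61
```

Run:
```python
from w import *
go(.4616,-.1006,-.0125,0)
```

```text
t 7.58 pos [ 0.4641 -0.1033  0.0065] jaw 0.1 tilt 0.41 grip 0.610 q6 1.21 F [-0.1 -0.4 -1.9]
 need shift [ 0.0026 -0.0026  0.019 ] rz 0.1 shift after turning [ 0.0026 -0.0026  0.019 ]
```

Request:
drive_tool(
  moves=[
    [0,0,0,0.0025,-0.0025,0.007,1],
    [0,0,0,0,0,0.006,1],
    [0,0,0,0,0,0.003,1],
    [0,0,0,0,0,0,1],
  ],
)

```text
clock: 8.07
tool_pos: [0.4612, -0.1003, -0.0108]
ee_rot: [0.0, 0.707, 0.708, 0.003]
force: [-0.3, 0.0, -1.4]
grip_width: 0.615
```

Run:
```python
from w import *
go(.4616,-.1006,-.0125,0)
```

```text
t 8.07 pos [ 0.4612 -0.1003 -0.0108] jaw 0.1 tilt 0.40 grip 0.615 q6 1.21 F [-0.3  0.  -1.4]
 need shift [-0.0003  0.0004  0.0017] rz 0.1 shift after turning [-0.0003  0.0004  0.0017]
```

Laterally good; lower until contact, then release.

Request:
drive_tool(
  moves=[
    [0,0,0,0,0,0.0015,1],
    [0,0,0,0,0,0.001,1],
    [0,0,0,0,0,0,1],
  ],
)

```text
clock: 8.45
tool_pos: [0.4619, -0.1005, -0.0115]
ee_rot: [0.001, 0.707, 0.708, 0.004]
force: [0.2, -0.3, -1.9]
grip_width: 0.612
```

Request:
drive_tool(
  moves=[
    [0,0,0,0,0,0.002,1],
    [0,0,0,0,0,0.002,1],
    [0,0,0,0,0,0,1],
  ],
)

```text
clock: 8.82
tool_pos: [0.4627, -0.1008, -0.0114]
ee_rot: [0.001, 0.707, 0.708, 0.004]
force: [0.4, 0.4, -1.0]
grip_width: 0.613
```

Request:
drive_tool(
  moves=[
    [0,0,0,0,0,0.004,1],
  ],
)

```text
clock: 8.95
tool_pos: [0.4632, -0.101, -0.0122]
ee_rot: [0.001, 0.707, 0.708, 0.004]
force: [-15.7, 5.4, 58.0]
grip_width: 0.613
```

Request:
drive_tool(
  moves=[
    [0,0,0,0,-0.001,-0.003,1],
    [0,0,0,0,0,0,-1],
    [0,0,0,0,0,0,-1],
    [0,0,0,0,0,0,-1],
    [0,0,0,0,0,0,-1],
  ],
)

```text
clock: 9.57
tool_pos: [0.4631, -0.1014, -0.0095]
ee_rot: [0.002, 0.707, 0.708, 0.004]
force: [-0.4, 0.2, -0.2]
grip_width: 1.001
```

Request:
drive_tool(
  moves=[
    [0,0,0,0,0,-0.03,-1],
    [0,0,0,0,0,-0.04,-1],
    [0,0,0,0,0,-0.05,-1],
    [0,0,0,0,0,-0.02,-1],
  ],
)

```text
clock: 10.07
tool_pos: [0.4591, -0.1008, 0.131]
ee_rot: [-0.002, 0.707, 0.708, 0.002]
force: [-0.4, -0.6, -0.4]
grip_width: 1.001
```

Run:
```python
from w import *
c,Tc=wrist("w8"); np.savez("w8.npz",**c,Tc=Tc); blobs(c,Tc); go(.540,-.387,.08,0)
W=cloud(c,Tc); g=(c["img"].min(2)>150)&(abs(W[...,2]-.006)<.006)
k,lab,st,ce=cv2.connectedComponentsWithStats(g.astype(np.uint8))
for i in range(1,k):
    if st[i,4]>60: 
        q=(W[lab==i][:,:2]*1000).astype(np.float32); r=cv2.minAreaRect(q); print(ce[i].round(),st[i,4],np.round(r[0],1),np.round(r[1],1),round(r[2],1),"z",W[lab==i][:,2].mean().round(4))
```

```text
[137.   9.] 746 ztop 0.033 rect [315.9  36.2] [25.6 13.6] 0.6 [113.  67. 137.]
[449.  48.] 4174 ztop 0.033 rect [554.3  11.4] [75.9 26.8] 70.1 [ 87. 186. 107.]
[584.  59.] 2920 ztop 0.066 rect [652.2   2.4] [16.2 17.4] 70.2 [190. 188. 186.]
[328. 189.] 2833 ztop 0.032 rect [ 461.9 -102.8] [54.9 54.7] 87.2 [218. 168. 133.]
t 10.12 pos [ 0.46   -0.1011  0.1325] jaw 0.1 tilt 0.32 grip 1.005 q6 1.21 F [ 2.1 -0.1  0.7]
 need shift [-0.2863  0.0795  0.0512] rz 0.1 shift after turning [-0.2862  0.0799  0.0512]
[543.  65.] 247 [643.    2.6] [31.2 13.7] 89.3 z 0.008
[322. 167.] 505 [458.1 -91.8] [68.6 50.5] 12.7 z 0.0067
[502. 210.] 1126 [ 628.3 -130.4] [99.9 42.5] 33.3 z 0.0066
[329. 189.] 102 [ 462.1 -107.1] [19.8  9.9] 14.6 z 0.0067
[259. 329.] 709 [ 386.6 -268.7] [71.  56.5] 33.2 z 0.0067
[  9. 371.] 1004 [  95.5 -322.2] [120.6  30.5] 72.8 z 0.0008
```

View pics/w8.png

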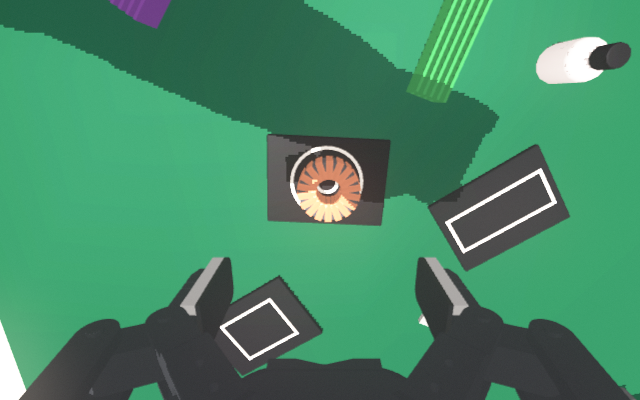

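Request:
drive_tool(
  moves=[
    [0,0,0,-0.045,0.012,0,-1],
    [0,0,0,-0.045,0.012,0,-1],
    [0,0,0,-0.045,0.012,0,-1],
    [0,0,0,-0.045,0.012,0,-1],
    [0,0,0,-0.045,0.012,0,-1],
    [0,0,0,-0.045,0.012,0,-1],
    [0,0,0,-0.04,0.012,0,-1],
    [0,0,0,0,0,0,-1],
  ],
)

```text
clock: 11.12
tool_pos: [0.5448, -0.4181, 0.1211]
ee_rot: [-0.005, 0.706, 0.709, 0.003]
force: [0.6, 0.7, -0.3]
grip_width: 1.001
```

Run:
```python
from w import *
go(.540,-.387,.08,0)
c,Tc=wrist("w9"); blobs(c,Tc)
```

```text
t 11.12 pos [ 0.5448 -0.4181  0.1211] jaw 0.2 tilt 0.66 grip 1.001 q6 0.82 F [ 0.6  0.7 -0.3]
 need shift [ 0.0306 -0.0046  0.0415] rz 0.2 shift after turning [ 0.0306 -0.0047  0.0415]
[588. 172.] 8083 ztop 0.031 rect [ 754.3 -408.6] [40.9 55.2] 17.4 [150. 134.  86.]
[315. 162.] 1906 ztop 0.052 rect [ 536.7 -389.8] [34.9 35.3] 45.7 [147. 142. 140.]
[601. 345.] 3292 ztop 0.099 rect [ 777.2 -548. ] [18.  12.5] 31.2 [31. 30. 29.]
[319. 327.] 7107 ztop 0.060 rect [ 538.1 -543.1] [ 41.1 174.1] 76.5 [205. 197. 188.]
[501. 393.] 417 ztop 0.080 rect [ 700.6 -584.9] [16.4  3.4] 27.0 [22. 21. 23.]
```

Request:
drive_tool(
  moves=[
    [0,0,0,0.029,-0.0078,0.02,-1],
    [0,0,0,0.002,0,0.03,-1],
    [0,0,0,0,0,0.03,-1],
    [0,0,0,0,0,0,-1],
  ],
)

```text
clock: 11.68
tool_pos: [0.5326, -0.3766, 0.0369]
ee_rot: [-0.01, 0.704, 0.71, 0.003]
force: [0.1, -0.3, -0.7]
grip_width: 1.0
```

Run:
```python
from w import *
go(.537,-.389,-.010,0)
c,Tc=wrist(); blobs(c,Tc)
```

```text
t 11.68 pos [ 0.5326 -0.3766  0.0369] jaw 0.5 tilt 1.19 grip 1.000 q6 0.84 F [ 0.1 -0.3 -0.7]
 need shift [-0.0133  0.0047  0.0466] rz 0.5 shift after turning [-0.0133  0.0048  0.0466]
[333. 260.] 4315 ztop 0.052 rect [ 536.9 -389.3] [35.2 35.3] 54.6 [144. 141. 138.]
[631. 280.] 1505 ztop 0.021 rect [ 732.8 -414.8] [ 7.8 70.1] 15.5 [128. 125. 126.]
[213. 288.] 1976 ztop 0.099 rect [ 488.  -377.1] [15.2 22.7] 37.7 [73. 81. 77.]
[435. 288.] 2073 ztop 0.099 rect [ 576.3 -376.4] [22.6 14.2] 52.3 [73. 79. 76.]
```

Request:
drive_tool(
  moves=[
    [-0.5,-1,0,-0.013,0.0047,0.015,-1],
    [0,0,0,0,0,0.015,-1],
    [0,0,0,0,0,0,-1],
  ],
)

```text
clock: 12.1
tool_pos: [0.541, -0.3911, 0.0119]
ee_rot: [0.004, 0.704, 0.71, 0.001]
force: [-0.0, 0.6, -0.5]
grip_width: 0.996
```

```bash
cat >> w.py <<'E'
_go=go
def go(x,y,z,jaw):
    _go(x,y,z,jaw); T,s=tool(); d=T[:3,:3].T@np.array([0,0,-1.]); print(" level rx ry",np.degrees([-d[1],d[0]]).round(2))
E
python3 - <<'E'
from w import *
go(.537,-.389,-.010,0)
E
```

```text
t 12.10 pos [ 0.541  -0.3911  0.0119] jaw 0.5 tilt 0.46 grip 0.996 q6 0.84 F [-0.   0.6 -0.5]
 need shift [ 0.0022 -0.0041  0.0219] rz 0.5 shift after turning [ 0.0021 -0.0041  0.0219]
 level rx ry [0.39 0.25]
```

Request:
drive_tool(
  moves=[
    [0.2,0.1,0,0.002,-0.003,0.012,-1],
    [0,0,0,0,0,0.008,-1],
    [0,0,0,0,0,0,-1],
    [0,0,0,0,0,0,1],
    [0,0,0,0,0,0,1],
    [0,0,0,0,0,0,1],
    [0,0,0,0,0,0,1],
    [0,0,0,0,0,0,1],
  ],
)

```text
clock: 13.1
tool_pos: [0.5392, -0.3898, -0.0069]
ee_rot: [0.004, 0.704, 0.71, 0.0]
force: [-0.4, 0.3, -1.7]
grip_width: 0.41
```

Run:
```python
from w import *
go(.537,-.389,-.010,0)
c,Tc=wrist(); blobs(c,Tc,mn=800)
W=cloud(c,Tc); g=(c["img"].min(2)>90)&(W[...,2]>.045)&(W[...,2]<.06); q=W[g]; print(g.sum(),q.mean(0),(q.max(0)+q.min(0))/2,np.ptp(q,axis=0))
```

```text
t 13.10 pos [ 0.5392 -0.3898 -0.0069] jaw 0.5 tilt 0.40 grip 0.410 q6 0.84 F [-0.4  0.3 -1.7]
 need shift [ 0.0008 -0.0022  0.003 ] rz 0.5 shift after turning [ 0.0008 -0.0022  0.003 ]
 level rx ry [0.31 0.25]
[323. 335.] 43092 ztop 0.099 rect [ 537.4 -378.3] [126.3  13.5] 0.2 [78. 80. 81.]
4809 [ 0.53788095 -0.3880775   0.05087074] [ 0.53842116 -0.3885407   0.05206615] [0.04960544 0.03502693 0.01409754]
```

Request:
drive_tool(
  moves=[
    [0,0,0,0,0,-0.03,1],
    [0,0,0,0,0,-0.05,1],
    [0,0,0,0.03,0,-0.04,1],
    [0,0,0,0.05,-0.002,0,1],
    [0,0,0,0.058,-0.002,0,1],
    [0,0,0,0.058,-0.002,0,1],
    [0,0,0,0.058,-0.002,0,1],
    [0,0,0,0.058,-0.002,0,1],
    [0,0,0,0.058,-0.002,0,1],
    [0,0,0,0.058,-0.002,0,1],
    [0,0,0,0.058,-0.002,0,1],
    [0,0,0,0.058,-0.002,0,1],
  ],
)

```text
clock: 14.65
tool_pos: [0.5176, 0.1662, 0.1148]
ee_rot: [0.006, 0.707, 0.707, 0.003]
force: [1.5, -0.7, -0.4]
grip_width: 0.408
```

Request:
drive_tool(
  moves=[
    [0,0,0,0.058,-0.002,0,1],
    [0,0,0,0.058,-0.002,0,1],
    [0,0,0,0.03,0,0,1],
    [0,0,0,0,0,0,1],
  ],
)

```text
clock: 15.15
tool_pos: [0.5118, 0.3212, 0.114]
ee_rot: [0.006, 0.705, 0.709, 0.004]
force: [-0.7, -0.2, -0.8]
grip_width: 0.41
```

Run:
```python
from w import *
go(.510,.381,-.001,0)
```

```text
t 15.15 pos [0.5118 0.3212 0.114 ] jaw 0.4 tilt 0.81 grip 0.410 q6 2.02 F [-0.7 -0.2 -0.8]
 need shift [ 0.0603 -0.003   0.1147] rz 0.4 shift after turning [ 0.0603 -0.0034  0.1147]
 level rx ry [0.78 0.22]
```

Request:
drive_tool(
  moves=[
    [0.5,0.2,0,0.02,-0.001,0.01,1],
    [0,0,0,0,0,0,1],
  ],
)

```text
clock: 15.4
tool_pos: [0.5103, 0.3409, 0.1028]
ee_rot: [0.002, 0.705, 0.709, 0.001]
force: [-0.2, -0.8, -0.3]
grip_width: 0.404
```

Run:
```python
from w import *
go(.510,.381,-.001,0)
c,Tc=wrist("w10"); np.savez("w10.npz",**c,Tc=Tc)
W=cloud(c,Tc); g=(c["img"].min(2)>110)&(abs(W[...,2]-.006)<.006)&(abs(W[...,0]-.51)<.04)&(abs(W[...,1]-.38)<.04)
q=W[g][:,:2]; print(len(q),circ(q,None,(.51,.38)))
m=W[...,2]>.1; k=m&(c["img"].min(2)>150)
n,lab,st,ce=cv2.connectedComponentsWithStats(k.astype(np.uint8))
for i in range(1,n):
    if st[i,4]>100: t=W[lab==i]; print(ce[i].round(),st[i,4],t.mean(0).round(4),t.min(0).round(4),t.max(0).round(4))
```

```text
t 15.40 pos [0.5103 0.3409 0.1028] jaw 0.3 tilt 0.20 grip 0.404 q6 2.05 F [-0.2 -0.8 -0.3]
 need shift [ 0.0402 -0.0005  0.1038] rz 0.3 shift after turning [ 0.0402 -0.0007  0.1038]
 level rx ry [0.19 0.06]
787 [0.50774461 0.38494946 0.02361245]
```

View pics/w10.png

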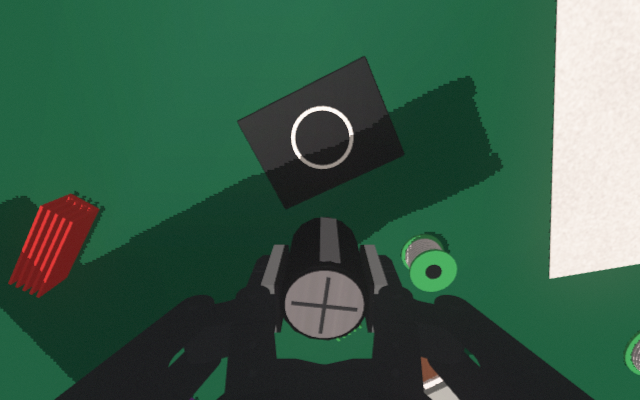

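```bash
cat >> w.py <<'E'
def ray(c,Tc,u,v,z):
    K=c["mtx"]; d=Tc[:3,:3]@np.array([(u-K[0,2])/K[0,0],-(v-K[1,2])/K[1,1],-1]); o=Tc[:3,3]; return o+d*(z-o[2])/d[2]
E
python3 - <<'E'
from w import *
c=np.load("w10.npz"); Tc=c["Tc"]; W=cloud(c,Tc)
print(ray(c,Tc,324,304,.16),W[320,324],W[290,324],ray(c,Tc,322,137,.0065))
E
```

```text
[0.50922284 0.34080664 0.16      ] [0.50925687 0.33389036 0.16083249] [0.50918149 0.34792342 0.16101517] [0.50788749 0.38577944 0.0065    ]
```

Request:
drive_tool(
  moves=[
    [0.2,0,0,0.022,-0.001,0.01,1],
    [0,0,0,0.018,0,0.02,1],
    [0,0,0,0.005,0,0.025,1],
    [0,0,0,0,0,0.02,1],
    [0,0,0,0,0,0,1],
  ],
)

```text
clock: 16.08
tool_pos: [0.5088, 0.3878, 0.0217]
ee_rot: [0.0, 0.706, 0.708, -0.001]
force: [-0.1, -0.6, -0.7]
grip_width: 0.409
```

Run:
```python
from w import *
go(.5089,.3850,-.0015,0)
```

```text
t 16.07 pos [0.5088 0.3878 0.0217] jaw 0.2 tilt 0.17 grip 0.409 q6 2.12 F [-0.1 -0.6 -0.7]
 need shift [-0.0027  0.0001  0.0232] rz 0.2 shift after turning [-0.0027  0.0001  0.0232]
 level rx ry [-0.1   0.13]
```

Request:
drive_tool(
  moves=[
    [0,0,0,-0.0025,0,0.009,1],
    [0,0,0,0,0,0.007,1],
    [0,0,0,0,0,0.004,1],
    [0,0,0,0,0,0,1],
  ],
)

```text
clock: 16.58
tool_pos: [0.5098, 0.386, 0.0013]
ee_rot: [0.0, 0.706, 0.708, -0.0]
force: [0.3, 0.6, -0.1]
grip_width: 0.408
```

Run:
```python
from w import *
go(.5089,.3850,-.0015,0)
```

```text
t 16.57 pos [0.5098 0.386  0.0013] jaw 0.2 tilt 0.07 grip 0.408 q6 2.12 F [ 0.3  0.6 -0.1]
 need shift [-0.001  -0.0009  0.0028] rz 0.2 shift after turning [-0.001  -0.0009  0.0028]
 level rx ry [0.   0.07]
```

Request:
drive_tool(
  moves=[
    [0,0,0,-0.001,-0.001,0.002,1],
    [0,0,0,0,0,0.002,1],
  ],
)

```text
clock: 16.82
tool_pos: [0.5093, 0.3852, -0.0012]
ee_rot: [0.001, 0.706, 0.708, 0.0]
force: [-4.8, -1.4, 9.7]
grip_width: 0.408
```

Contact. Release and rise.

Request:
drive_tool(
  moves=[
    [0,0,0,0,0,0,-1],
    [0,0,0,0,0,0,-1],
    [0,0,0,0,0,0,-1],
    [0,0,0,0,0,0,-1],
    [0,0,0,0,0,-0.03,-1],
    [0,0,0,0,0,-0.04,-1],
    [0,0,0,0,0,-0.05,-1],
    [0,0,0,0,0,0,-1],
  ],
)

```text
clock: 17.82
tool_pos: [0.5093, 0.3853, 0.1217]
ee_rot: [0.001, 0.706, 0.708, 0.0]
force: [1.0, 0.6, 0.6]
grip_width: 1.001
```

Run:
```python
from w import *
c,Tc=wrist("w11"); blobs(c,Tc); go(.461,.117,.11,-62.5)
```

```text
[323. 196.] 2057 ztop 0.058 rect [507.9 385.2] [35.  34.9] 53.5 [91. 85. 85.]
[ 79. 281.] 3002 ztop 0.033 rect [276.4 293.2] [87.  26.9] 56.3 [133.  36.  33.]
[410. 300.] 595 ztop 0.035 rect [589.9 275.4] [16.5 38.3] 18.8 [ 81. 150.  95.]
[322. 323.] 2668 ztop 0.033 rect [507.7 246.5] [27.1 85.3] 37.1 [ 47. 109.  59.]
[630. 379.] 752 ztop 0.039 rect [829.8 171.6] [20.   4.1] 89.4 [114. 108. 106.]
t 17.88 pos [0.5074 0.3841 0.119 ] jaw 0.2 tilt 0.28 grip 1.001 q6 2.11 F [-0.3  0.8 -0.7]
 need shift [-0.2669 -0.0471  0.01  ] rz 62.7 shift after turning [-0.1644  0.2155  0.01  ]
 level rx ry [-0.2   0.19]
```

Request:
drive_tool(
  moves=[
    [0,0,0,-0.045,-0.008,0,-1],
    [0,0,0,-0.045,-0.008,0,-1],
    [0,0,0,-0.045,-0.008,0,-1],
    [0,0,0,-0.045,-0.008,0,-1],
    [0,0,0,-0.045,-0.008,0,-1],
    [0,0,0,-0.035,-0.007,0,-1],
    [0,0,10.6,0,0,0,-1],
    [0,0,10.6,0,0,0,-1],
    [0,0,10.6,0,0,0,-1],
    [0,0,10.6,0,0,0,-1],
    [0,0,10.6,0,0,0,-1],
    [0,0,10.6,0,0,0,-1],
  ],
)

```text
clock: 19.38
tool_pos: [0.4431, 0.1126, 0.1006]
ee_rot: [0.001, 0.975, 0.223, -0.019]
force: [0.0, 0.4, -1.0]
grip_width: 0.999
```

Request:
drive_tool(
  moves=[
    [0,0,0,0,0,0,-1],
  ],
)

```text
clock: 19.5
tool_pos: [0.4417, 0.1125, 0.0992]
ee_rot: [0.001, 0.974, 0.224, -0.021]
force: [-0.5, -1.0, -0.2]
grip_width: 0.999
```

Run:
```python
from w import *
go(.461,.117,-.015,-62.5)
c,Tc=wrist("w12"); blobs(c,Tc,zlo=.01)
```

```text
t 19.50 pos [0.4417 0.1125 0.0992] jaw -64.1 tilt 2.38 grip 0.999 q6 2.80 F [-0.5 -1.  -0.2]
 need shift [0.024  0.0053 0.1133] rz -1.6 shift after turning [0.0238 0.0059 0.1133]
 level rx ry [-0.46  2.33]
[181.  26.] 6250 ztop 0.033 rect [507.9 247. ] [26.6 84.6] 37.3 [ 90. 191. 110.]
[612.   5.] 550 ztop 0.039 rect [637.9   1.1] [ 2.1 11.2] 13.6 [239. 231. 227.]
[513. 113.] 5939 ztop 0.033 rect [555.5  15.8] [84.9 26.9] 70.3 [ 86. 184. 105.]
[315. 169.] 439 ztop 0.033 rect [455.8 126.9] [83.4  2.2] 25.6 [199. 190. 186.]
[323. 168.] 347 ztop 0.034 rect [458.3 121.6] [83.6  2.1] 25.9 [217. 203. 201.]
[331. 171.] 366 ztop 0.034 rect [461.  115.9] [83.6  1.6] 26.3 [214. 202. 199.]
[338. 166.] 442 ztop 0.033 rect [463.6 110.8] [83.5  2.3] 25.9 [211. 198. 196.]
[346. 167.] 517 ztop 0.033 rect [466.1 105.4] [83.7  2.3] 26.1 [209. 199. 196.]
[ 53. 266.] 4995 ztop 0.033 rect [276.8 293.6] [83.9 29.5] 57.4 [205.  66.  62.]
[556. 275.] 4016 ztop 0.032 rect [ 461.9 -101.9] [56.4 55.4] 73.2 [220. 177. 139.]
[311. 311.] 3202 ztop 0.033 rect [332.7  71.6] [84.9 27. ] 54.2 [131.  76. 155.]
```

View pics/w12.png

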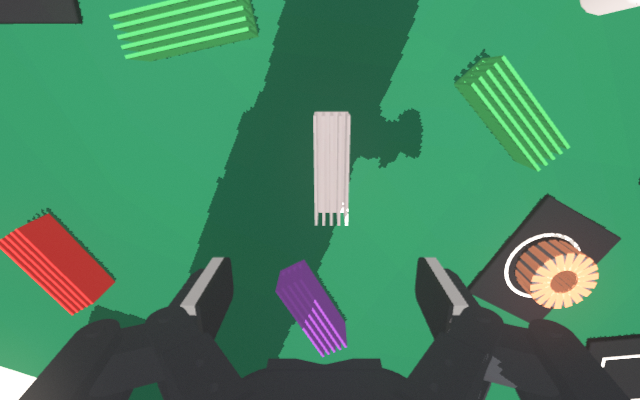

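Request:
drive_tool(
  moves=[
    [-0.5,2.3,0,0.009,0.003,0,-1],
    [0,0,0,0.009,0.002,0.02,-1],
    [0,0,0,0,0,0.03,-1],
    [0,0,0,0,0,0.02,-1],
    [0,0,0,0,0,0,-1],
  ],
)

```text
clock: 20.18
tool_pos: [0.4586, 0.1157, 0.0249]
ee_rot: [0.0, 0.973, 0.232, -0.001]
force: [-0.9, 0.8, 0.7]
grip_width: 0.999
```

Run:
```python
from w import *
go(.461,.116,-.014,-64)
c,Tc=wrist(); blobs(c,Tc,zlo=.01)
```

```text
t 20.18 pos [0.4586 0.1157 0.0249] jaw -63.2 tilt 0.15 grip 0.999 q6 2.79 F [-0.9  0.8  0.7]
 need shift [0.0023 0.0008 0.0389] rz 0.8 shift after turning [0.0023 0.0008 0.0389]
 level rx ry [-0.02  0.15]
[115.  38.] 13095 ztop 0.033 rect [507.9 247.2] [26.9 85.6] 37.1 [ 92. 193. 112.]
[573. 161.] 11320 ztop 0.033 rect [555.4  15.5] [86.4 27.5] 70.2 [ 86. 183. 105.]
[303. 228.] 929 ztop 0.033 rect [455.8 126.8] [84.5  2.3] 26.0 [205. 195. 192.]
[314. 229.] 705 ztop 0.033 rect [458.4 121.4] [84.2  1.8] 26.2 [218. 206. 204.]
[324. 231.] 620 ztop 0.033 rect [461.1 116.2] [84.3  2.2] 26.0 [220. 208. 206.]
[335. 229.] 814 ztop 0.033 rect [463.6 110.7] [84.4  2.3] 26.0 [214. 202. 200.]
[346. 229.] 991 ztop 0.033 rect [466.3 105.4] [84.1  2.4] 26.0 [209. 198. 195.]
[206. 295.] 3060 ztop 0.097 rect [444.6 159.2] [17.9  9.6] 69.3 [80. 81. 81.]
[441. 295.] 3075 ztop 0.098 rect [485.4  78. ] [ 8.7 17.9] 75.8 [81. 86. 83.]
[616. 353.] 3033 ztop 0.031 rect [ 468.7 -100.7] [50.5 27.9] 70.0 [198. 150. 119.]
[ 11. 372.] 1055 ztop 0.030 rect [267.1 256.4] [11.   4.7] 62.4 [185.  53.  51.]
```

Request:
drive_tool(
  moves=[
    [0,0,0.8,0.002,0.0008,0.018,-1],
    [0,0,0,0,0,0.015,-1],
    [0,0,0,0,0,0.003,-1],
    [0,0,0,0,0,0,1],
    [0,0,0,0,0,0,1],
    [0,0,0,0,0,0,1],
    [0,0,0,0,0,0,1],
    [0,0,0,0,0,0,1],
    [0,0,0,0,0,0,1],
  ],
)

```text
clock: 21.35
tool_pos: [0.4657, 0.1165, -0.0072]
ee_rot: [0.001, 0.974, 0.226, 0.003]
force: [0.1, -1.1, -0.8]
grip_width: 0.297
```

Run:
```python
from w import *
go(.461,.116,-.014,-64)
c,Tc=wrist(); blobs(c,Tc,zlo=.01,zhi=.036)
```

```text
t 21.35 pos [ 0.4657  0.1165 -0.0072] jaw -63.8 tilt 0.39 grip 0.297 q6 2.80 F [ 0.1 -1.1 -0.8]
 need shift [-0.0045 -0.0016  0.0068] rz 0.2 shift after turning [-0.0045 -0.0016  0.0068]
 level rx ry [ 0.17 -0.36]
[84. 44.] 15257 ztop 0.033 rect [513.4 240.1] [26.9 68.3] 37.2 [ 93. 194. 113.]
[597. 171.] 11734 ztop 0.033 rect [557.9  21.8] [73.6 27.4] 70.5 [ 86. 181. 104.]
[294. 265.] 1887 ztop 0.035 rect [454.1 131.2] [84.3 15.6] 26.1 [185. 177. 176.]
[311. 268.] 1122 ztop 0.033 rect [459.5 119.9] [84.6  2.3] 26.1 [220. 210. 208.]
[324. 264.] 852 ztop 0.033 rect [462.  114.4] [84.6  2.2] 26.2 [226. 215. 214.]
[336. 268.] 1141 ztop 0.033 rect [464.4 109. ] [85.2  2.3] 26.1 [220. 209. 207.]
[353. 265.] 1918 ztop 0.035 rect [470.1  97.9] [84.7 15.5] 26.1 [190. 182. 180.]
[623. 387.] 864 ztop 0.022 rect [467.8 -76.2] [ 4.8 13.7] 74.0 [167. 118.  98.]
```

Request:
drive_tool(
  moves=[
    [0,0,0,0,0,-0.03,1],
    [0,0,0,0,0,-0.05,1],
    [0,0,0,0.002,0.015,-0.035,1],
    [0,0,0,0.007,0.048,0,1],
    [0,0,0,0.007,0.048,0,1],
    [0,0,0,0.007,0.048,0,1],
    [0,0,0,0.007,0.048,0,1],
    [0,0,0,0.007,0.048,0,1],
    [0,0,-7,0.005,0.03,0,1],
    [0,0,0,0,0,0,1],
  ],
)

```text
clock: 22.65
tool_pos: [0.6299, -0.1281, 0.1079]
ee_rot: [0.0, 0.958, 0.288, 0.0]
force: [-0.4, -0.1, -1.4]
grip_width: 0.296
```

Run:
```python
from w import *
go(.632,-.128,.05,-56.8)
```

```text
t 22.65 pos [ 0.6299 -0.1281  0.1079] jaw -56.5 tilt 0.03 grip 0.296 q6 2.26 F [-0.4 -0.1 -1.4]
 need shift [0.0018 0.001  0.0579] rz 0.3 shift after turning [0.0018 0.001  0.0579]
 level rx ry [ 0.03 -0.02]
```

Request:
drive_tool(
  moves=[
    [0,0,0.3,0.002,0.001,0.025,1],
    [0,0,0,0,0,0.03,1],
    [0,0,0,0,0,0.02,1],
    [0,0,0,0,0,0,1],
  ],
)

```text
clock: 23.15
tool_pos: [0.6286, -0.1249, 0.0296]
ee_rot: [-0.002, 0.959, 0.285, -0.002]
force: [-0.3, -0.5, -2.6]
grip_width: 0.293
```

Run:
```python
from w import *
go(.632,-.128,-.001,-56.8)
c,Tc=wrist("w13"); blobs(c,Tc,zlo=.012,zhi=.08,mn=300)
W=cloud(c,Tc); g=(c["img"].min(2)>120)&(abs(W[...,2]-.006)<.006)&(np.hypot(W[...,0]-.628,W[...,1]+.13)<.06)
r=cv2.minAreaRect((W[g][:,:2]*1000).astype(np.float32)); print(g.sum(),r)
```

```text
t 23.15 pos [ 0.6286 -0.1249  0.0296] jaw -56.9 tilt 0.31 grip 0.293 q6 2.27 F [-0.3 -0.5 -2.6]
 need shift [0.0012 0.0046 0.0306] rz -0.1 shift after turning [0.0012 0.0046 0.0306]
 level rx ry [-0.27  0.14]
[116.  65.] 6956 ztop 0.066 rect [653.4   2.3] [16.5 17.1] 57.9 [188. 186. 183.]
[ 53. 211.] 9293 ztop 0.033 rect [554.2  11.8] [75.6 29.7] 70.8 [ 76. 160.  93.]
[324. 260.] 11276 ztop 0.077 rect [ 628.2 -125.7] [23.3 52.3] 34.0 [219. 212. 211.]
1133 ((642.7568359375, -120.08732604980469), (65.8920669555664, 54.31941223144531), 27.914039611816406)
```

View pics/w13.png

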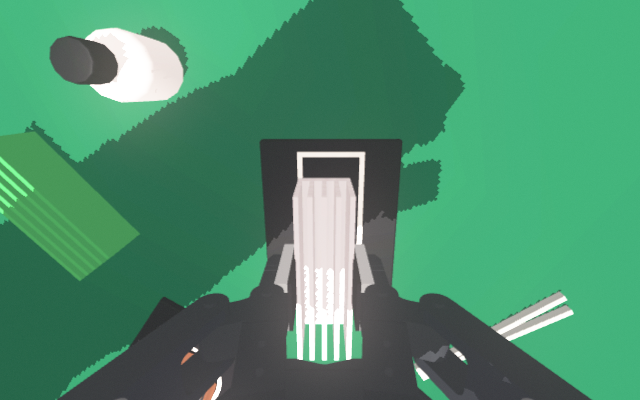

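Request:
drive_tool(
  moves=[
    [-0.2,0,0,0.001,0.0045,0.01,1],
    [0,0,0,0,0,0.008,1],
    [0,0,0,0,0,0.004,1],
    [0,0,0,0,0,0,1],
  ],
)

```text
clock: 23.7
tool_pos: [0.6349, -0.1286, 0.0101]
ee_rot: [0.002, 0.959, 0.285, 0.001]
force: [0.6, 0.1, -2.0]
grip_width: 0.297
```

Run:
```python
from w import *
go(.632,-.128,-.001,-56.8)
```

```text
t 23.70 pos [ 0.6349 -0.1286  0.0101] jaw -56.9 tilt 0.23 grip 0.297 q6 2.27 F [ 0.6  0.1 -2. ]
 need shift [-0.0022 -0.0021  0.0111] rz -0.1 shift after turning [-0.0022 -0.0021  0.0111]
 level rx ry [ 0.21 -0.09]
```

Request:
drive_tool(
  moves=[
    [0.1,0,0,-0.0022,-0.002,0.005,1],
    [0,0,0,0,0,0.004,1],
    [0,0,0,0,0,0.001,1],
  ],
)

```text
clock: 24.08
tool_pos: [0.6322, -0.1283, 0.0]
ee_rot: [0.001, 0.959, 0.285, 0.001]
force: [-0.2, -0.9, -1.4]
grip_width: 0.296
```

Run:
```python
from w import *
go(.632,-.128,-.001,-56.8)
```

```text
t 24.07 pos [ 0.6322 -0.1283  0.    ] jaw -56.9 tilt 0.20 grip 0.296 q6 2.26 F [-0.2 -0.9 -1.4]
 need shift [-0.     -0.0004  0.001 ] rz -0.1 shift after turning [-0.     -0.0004  0.001 ]
 level rx ry [ 0.15 -0.13]
```

Request:
drive_tool(
  moves=[
    [0,0,0,0,0,0.002,1],
    [0,0,0,0,0,0.002,1],
  ],
)

```text
clock: 24.32
tool_pos: [0.6324, -0.1284, -0.0012]
ee_rot: [0.001, 0.959, 0.285, 0.001]
force: [-6.7, 0.8, 15.6]
grip_width: 0.294
```

Request:
drive_tool(
  moves=[
    [0,0,0,0,0,0,-1],
    [0,0,0,0,0,0,-1],
    [0,0,0,0,0,0,-1],
    [0,0,0,0,0,0,-1],
    [0,0,0,0,0,-0.03,-1],
    [0,0,0,0,0,-0.04,-1],
    [0,0,0,0,0,-0.06,-1],
    [0,0,0,0,0,-0.02,-1],
  ],
)

```text
clock: 25.32
tool_pos: [0.6304, -0.1279, 0.15]
ee_rot: [-0.0, 0.959, 0.285, -0.001]
force: [0.7, -0.2, -0.9]
grip_width: 1.0
```

Run:
```python
from w import *
go(.629,.153,.11,-57)
c,Tc=wrist("w14"); blobs(c,Tc,zlo=.012,zhi=.08,mn=300)
W=cloud(c,Tc); g=(c["img"].min(2)>120)&(abs(W[...,2]-.006)<.004)&(np.hypot(W[...,0]-.628,W[...,1]+.13)<.06)
r=cv2.minAreaRect((W[g][:,:2]*1000).astype(np.float32)); print(g.sum(),r)
```

```text
t 25.32 pos [ 0.6304 -0.1279  0.15  ] jaw -56.9 tilt 0.09 grip 1.000 q6 2.26 F [ 0.7 -0.2 -0.9]
 need shift [ 0.1521 -0.2361  0.0401] rz 0.1 shift after turning [ 0.1518 -0.2363  0.0401]
 level rx ry [-0.07  0.05]
[32. 17.] 2167 ztop 0.045 rect [615.3 142.1] [19.5 26.6] 34.1 [207. 193. 184.]
[583.  32.] 4633 ztop 0.051 rect [ 839.4 -227.2] [20.6 82.4] 13.8 [ 67. 106. 181.]
[207.  78.] 1632 ztop 0.066 rect [653.1   2.2] [16.  16.4] 75.8 [184. 182. 179.]
[148. 162.] 3664 ztop 0.033 rect [555.7  15.8] [84.  27.6] 70.1 [ 70. 149.  86.]
[325. 181.] 2208 ztop 0.039 rect [ 629.1 -130.6] [83.8 26. ] 32.8 [242. 238. 237.]
[618. 209.] 3917 ztop 0.031 rect [ 752.9 -402.7] [40.  45.7] 17.3 [181. 175. 132.]
[ 24. 308.] 2723 ztop 0.033 rect [332.1  70.6] [81.9 30.1] 55.0 [111.  65. 135.]
[236. 298.] 561 ztop 0.032 rect [ 467.5 -121.9] [48.9 15.1] 15.2 [217. 173. 137.]
[625. 385.] 418 ztop 0.052 rect [ 615.2 -545.1] [12.2  6.8] 88.7 [251. 250. 248.]
1260 ((624.4561767578125, -132.8921661376953), (107.43519592285156, 41.89380645751953), 33.15932083129883)
```

View pics/w14.png

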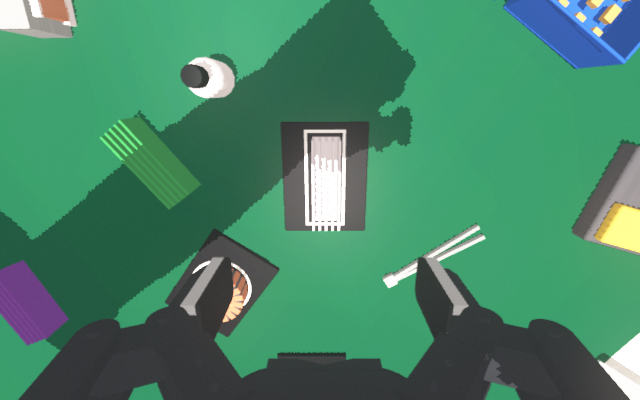

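Request:
drive_tool(
  moves=[
    [0,0,0,0.025,-0.04,0,-1],
    [0,0,0,0.026,-0.041,0,-1],
    [0,0,0,0.026,-0.041,0,-1],
    [0,0,0,0.026,-0.041,0,-1],
    [0,0,0,0.026,-0.041,0.015,-1],
    [0,0,0,0.022,-0.032,0.025,-1],
    [0,0,0,0,0,0,-1],
  ],
)

```text
clock: 26.25
tool_pos: [0.6276, 0.159, 0.1043]
ee_rot: [-0.0, 0.959, 0.283, -0.002]
force: [-0.2, 0.1, -0.3]
grip_width: 0.998
```

Run:
```python
from w import *
go(.629,.153,-.010,-57)
c,Tc=wrist("w15"); blobs(c,Tc,zlo=.012,zhi=.08,mn=300)
```

```text
t 26.25 pos [0.6276 0.159  0.1043] jaw -57.1 tilt 0.20 grip 0.998 q6 2.72 F [-0.2  0.1 -0.3]
 need shift [-0.0017  0.0059  0.1143] rz -0.1 shift after turning [-0.0017  0.0059  0.1143]
 level rx ry [-0.06  0.19]
[169. 143.] 2486 ztop 0.035 rect [600.9 279. ] [38.9 39.1] 69.0 [120. 220. 145.]
[ 14. 167.] 1329 ztop 0.040 rect [513.5 370. ] [24.3  6. ] 18.5 [49. 48. 47.]
[329. 200.] 3619 ztop 0.045 rect [628.2 154.1] [55.  27.9] 34.1 [173. 168. 162.]
[160. 253.] 3860 ztop 0.033 rect [508. 247.] [27.2 84.8] 37.1 [ 75. 163.  92.]
[497. 271.] 2154 ztop 0.066 rect [653.1   3.3] [16.7 16.3] 68.5 [182. 177. 174.]
[403. 327.] 2144 ztop 0.033 rect [558.5  24.3] [68.5 26.5] 70.4 [ 77. 167.  95.]
[591. 330.] 1926 ztop 0.039 rect [ 643.8 -120.4] [49.1 28.1] 33.9 [205. 195. 194.]
[ 15. 380.] 1063 ztop 0.033 rect [296.  309.3] [36.  21.3] 13.4 [187.  54.  52.]
```

View pics/w15.png

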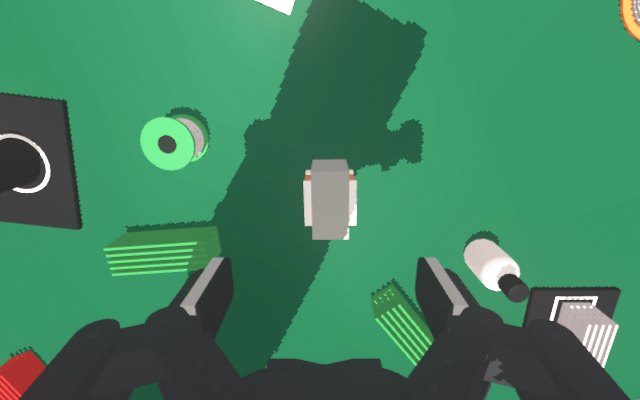

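Request:
drive_tool(
  moves=[
    [0,0,-1,-0.0024,0.0044,0.02,-1],
    [0,0,0,0,0,0.03,-1],
    [0,0,0,0,0,0.025,-1],
    [0,0,0,0,0,0,-1],
  ],
)

```text
clock: 26.8
tool_pos: [0.6318, 0.1477, 0.031]
ee_rot: [0.002, 0.957, 0.289, 0.001]
force: [-0.7, -0.1, 0.3]
grip_width: 1.0
```

Run:
```python
from w import *
go(.628,.154,-.012,-56)
c,Tc=wrist(); blobs(c,Tc,zlo=.012,zhi=.08,mn=1500)
```

```text
t 26.80 pos [0.6318 0.1477 0.031 ] jaw -56.4 tilt 0.24 grip 1.000 q6 2.69 F [-0.7 -0.1  0.3]
 need shift [ 0.0003 -0.0075  0.043 ] rz -0.4 shift after turning [ 0.0003 -0.0075  0.043 ]
 level rx ry [ 0.24 -0.06]
[ 83. 155.] 5638 ztop 0.034 rect [601.1 278.8] [38.7 39.9] 41.8 [125. 218. 148.]
[310. 238.] 7246 ztop 0.045 rect [628.4 154.1] [54.9 28.1] 33.7 [178. 173. 167.]
[ 81. 302.] 7355 ztop 0.033 rect [508.2 247.3] [27.5 86. ] 37.8 [ 78. 167.  95.]
[524. 309.] 1561 ztop 0.039 rect [662.2  10.7] [ 9.  27.8] 37.4 [223. 212. 206.]
```

Request:
drive_tool(
  moves=[
    [0.2,0,-0.3,0.0003,-0.0072,0.015,-1],
    [0,0,0,0,0,0.015,-1],
    [0,0,0,0,0,0.006,-1],
    [0,0,0,0,0,0,-1],
  ],
)

```text
clock: 27.35
tool_pos: [0.6322, 0.154, -0.0027]
ee_rot: [0.001, 0.957, 0.291, 0.005]
force: [-0.1, -0.1, 0.3]
grip_width: 1.001
```

Run:
```python
from w import *
go(.628,.154,-.012,-56.2)
```

```text
t 27.35 pos [ 0.6322  0.154  -0.0027] jaw -56.2 tilt 0.53 grip 1.001 q6 2.69 F [-0.1 -0.1  0.3]
 need shift [-0.0035 -0.0024  0.0093] rz 0.0 shift after turning [-0.0035 -0.0024  0.0093]
 level rx ry [ 0.24 -0.47]
```

Request:
drive_tool(
  moves=[
    [0.2,-0.4,0,-0.0035,-0.0022,0.008,-1],
    [0,0,0,0,0,0.003,-1],
    [0,0,0,0,0,0,1],
    [0,0,0,0,0,0,1],
    [0,0,0,0,0,0,1],
    [0,0,0,0,0,0,1],
    [0,0,0,0,0,0,1],
  ],
  grip_force=60,
)

```text
clock: 28.22
tool_pos: [0.6288, 0.1542, -0.0134]
ee_rot: [0.0, 0.957, 0.291, 0.001]
force: [0.1, 1.2, -0.3]
grip_width: 0.46
```

Run:
```python
from w import *
go(.628,.154,-.012,-56.2)
c,Tc=wrist(); W=cloud(c,Tc); m=(W[...,2]>.041)&(W[...,2]<.048)&(np.hypot(W[...,0]-.628,W[...,1]-.154)<.034)
k,lab,st,ce=cv2.connectedComponentsWithStats(m.astype(np.uint8)); i=1+st[1:,4].argmax(); q=W[lab==i]
print(st[i],np.median(q[:,2]),cv2.minAreaRect((q[:,:2]*1000).astype(np.float32)))
```

```text
t 28.23 pos [ 0.6288  0.1542 -0.0134] jaw -56.2 tilt 0.16 grip 0.460 q6 2.69 F [ 0.1  1.2 -0.3]
 need shift [-0.0008 -0.0003 -0.0015] rz 0.0 shift after turning [-0.0008 -0.0003 -0.0015]
 level rx ry [ 0.06 -0.14]
[ 286  236   76  123 8657] 0.04428759223353346 ((628.8203125, 154.07254028320312), (55.514835357666016, 28.175065994262695), 33.83097839355469)
```

Request:
drive_tool(
  moves=[
    [0,0,0,0,0,-0.03,1],
    [0,0,0,0,0,-0.05,1],
    [0,0,0,-0.015,0.0075,-0.035,1],
    [0,0,0,-0.045,0.0223,0,1],
    [0,0,0,-0.045,0.0223,0,1],
    [0,0,0,-0.045,0.0223,0,1],
    [0,0,0,-0.045,0.0223,0,1],
    [0,0,0,-0.045,0.0223,0,1],
    [0,0,0,-0.045,0.0223,0,1],
    [0,0,0,-0.045,0.0223,0,1],
    [0,0,0,-0.045,0.0223,0,1],
    [0,0,0,-0.025,0.0125,0,1],
  ],
)

```text
clock: 29.78
tool_pos: [0.3978, -0.2431, 0.1017]
ee_rot: [0.001, 0.956, 0.293, -0.001]
force: [0.3, -0.6, -1.2]
grip_width: 0.466
```

Request:
drive_tool(
  moves=[
    [0,0,0,0,0,0,1],
  ],
)

```text
clock: 29.9
tool_pos: [0.3966, -0.2444, 0.1014]
ee_rot: [0.001, 0.957, 0.292, -0.002]
force: [0.2, -0.1, -2.9]
grip_width: 0.457
```

Run:
```python
from w import *
go(.3866,-.2687,.02,-56.8)
```

```text
t 29.90 pos [ 0.3966 -0.2444  0.1014] jaw -56.1 tilt 0.20 grip 0.457 q6 1.86 F [ 0.2 -0.1 -2.9]
 need shift [-0.0216  0.0146  0.0815] rz 0.7 shift after turning [-0.0214  0.0149  0.0815]
 level rx ry [0.  0.2]
```

Request:
drive_tool(
  moves=[
    [0,0.2,0.7,-0.011,0.0075,0.01,1],
    [0,0,0,-0.01,0.007,0.025,1],
    [0,0,0,0,0,0.03,1],
    [0,0,0,0,0,0,1],
  ],
)

```text
clock: 30.4
tool_pos: [0.3869, -0.2676, 0.0332]
ee_rot: [-0.0, 0.958, 0.287, -0.0]
force: [-0.1, 0.4, -3.0]
grip_width: 0.459
```

Run:
```python
from w import *
go(.3866,-.2687,-.0074,-56.8)
c,Tc=wrist("w16"); W=cloud(c,Tc)
z=tool()[0][2,3]+.0134+.044
m=(abs(W[...,2]-z)<.004)&(np.hypot(W[...,0]-.387,W[...,1]+.265)<.04)
k,lab,st,ce=cv2.connectedComponentsWithStats(m.astype(np.uint8)); i=1+st[1:,4].argmax(); q=W[lab==i]
print(st[i],np.median(q[:,2]),cv2.minAreaRect((q[:,:2]*1000).astype(np.float32)))
g=(c["img"].min(2)>130)&(abs(W[...,2]-.006)<.004)&(np.hypot(W[...,0]-.387,W[...,1]+.269)<.055)
print(g.sum()); q=W[g]-[.3866,-.2687,0]; a=np.radians(33.2); u=q[:,0]*np.cos(a)+q[:,1]*np.sin(a); v=-q[:,0]*np.sin(a)+q[:,1]*np.cos(a)
print(np.histogram(u*1000,np.arange(-40,41,4)),np.histogram(v*1000,np.arange(-32,33,4)))
```

```text
t 30.40 pos [ 0.3869 -0.2676  0.0332] jaw -56.7 tilt 0.05 grip 0.459 q6 1.82 F [-0.1  0.4 -3. ]
 need shift [-0.0009  0.0008  0.0406] rz 0.1 shift after turning [-0.0009  0.0008  0.0406]
 level rx ry [-0.05 -0.01]
[ 286  237   76  122 8628] 0.09093933066817728 ((386.93609619140625, -267.87493896484375), (55.69438552856445, 28.28810691833496), 33.04506301879883)
1047
(array([  0,   0,   0,   0,   3,   3,   0,   0,   2,  12,  53,  66,  68,
        60,  59,  76,  69, 146, 430,   0]), array([-40, -36, -32, -28, -24, -20, -16, -12,  -8,  -4,   0,   4,   8,
        12,  16,  20,  24,  28,  32,  36,  40])) (array([  0, 264,  65,  43,  36,  42,  36,  42,  36,  42,  36,  41,  38,
        51, 269,   0]), array([-32, -28, -24, -20, -16, -12,  -8,  -4,   0,   4,   8,  12,  16,
        20,  24,  28,  32]))
```

View pics/w16.png

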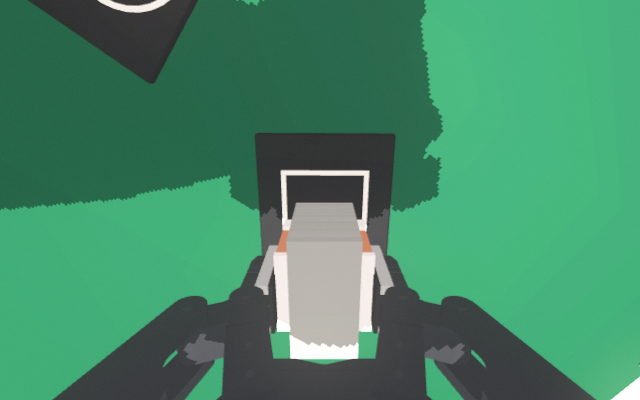

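Request:
drive_tool(
  moves=[
    [0,0,0,-0.0008,0.0005,0.013,1],
    [0,0,0,0,0,0.013,1],
    [0,0,0,0,0,0.006,1],
    [0,0,0,0,0,0,1],
  ],
)

```text
clock: 30.95
tool_pos: [0.3901, -0.2708, 0.0027]
ee_rot: [0.003, 0.958, 0.288, 0.002]
force: [-0.9, 0.2, -2.1]
grip_width: 0.463
```

Run:
```python
from w import *
go(.3866,-.2685,-.0074,-56.8)
```

```text
t 30.95 pos [ 0.3901 -0.2708  0.0027] jaw -56.6 tilt 0.40 grip 0.463 q6 1.81 F [-0.9  0.2 -2.1]
 need shift [-0.0017 -0.004   0.01  ] rz 0.2 shift after turning [-0.0017 -0.004   0.01  ]
 level rx ry [ 0.39 -0.12]
```

Request:
drive_tool(
  moves=[
    [0.3,-0.1,0.2,-0.0017,-0.0035,0.004,1],
    [0,0,0,0,0,0.003,1],
    [0,0,0,0,0,0.001,1],
  ],
)

```text
clock: 31.32
tool_pos: [0.3872, -0.2693, -0.0052]
ee_rot: [0.001, 0.958, 0.286, 0.001]
force: [0.6, 0.1, -3.4]
grip_width: 0.463
```

Run:
```python
from w import *
go(.3866,-.2685,-.0074,-56.8)
```

```text
t 31.32 pos [ 0.3872 -0.2693 -0.0052] jaw -56.8 tilt 0.15 grip 0.463 q6 1.82 F [ 0.6  0.1 -3.4]
 need shift [-0.0001 -0.001   0.0022] rz 0.0 shift after turning [-0.0001 -0.001   0.0022]
 level rx ry [ 0.15 -0.03]
```

Request:
drive_tool(
  moves=[
    [0,0,0,0,-0.0005,0.002,1],
    [0,0,0,0,0,0.002,1],
  ],
)

```text
clock: 31.58
tool_pos: [0.3871, -0.2691, -0.0076]
ee_rot: [0.001, 0.958, 0.286, 0.001]
force: [-6.9, 4.9, 27.0]
grip_width: 0.459
```

Seated. Release, rise, check everything.

Request:
drive_tool(
  moves=[
    [0,0,0,0,0,0,-1],
    [0,0,0,0,0,0,-1],
    [0,0,0,0,0,0,-1],
    [0,0,0,0,0,0,-1],
    [0,0,0,0,0,-0.03,-1],
    [0,0,0,0,0,-0.04,-1],
    [0,0,0,0,0,-0.06,-1],
    [0,0,0,0,0,-0.04,-1],
    [0,0,0,0,0,0,-1],
  ],
)

```text
clock: 32.7
tool_pos: [0.387, -0.269, 0.1675]
ee_rot: [0.001, 0.958, 0.286, 0.001]
force: [0.5, 0.1, -0.1]
grip_width: 0.998
```

Run:
```python
from w import *
c,Tc=wrist(); blobs(c,Tc,zlo=.014,zhi=.08,mn=400); go(.46,-.1,.1,0)
for n in ["scene","side"]:
    c=bot.camera(n); print(n); blobs(c,c["T"],mn=90); cv2.imwrite(f"pics/{n}_end.png",c["img"][:,:,::-1])
```

```text
[209.  17.] 1842 ztop 0.032 rect [ 449.6 -111. ] [26.2 54.7] 33.2 [180. 120.  92.]
[323. 179.] 2461 ztop 0.052 rect [ 386.8 -269. ] [54.3 27.8] 34.0 [198. 193. 187.]
[597. 254.] 5783 ztop 0.061 rect [ 439.3 -573.3] [145.2  72.6] 50.6 [219. 210. 202.]
[  5. 330.] 569 ztop 0.031 rect [ 18.  -61.7] [45.7  5.3] 16.6 [92. 86. 78.]
t 32.75 pos [ 0.386  -0.2681  0.1657] jaw -56.8 tilt 0.01 grip 1.002 q6 1.82 F [-0.3  0.6  0.6]
 need shift [ 0.154  -0.1001  0.0657] rz -56.8 shift after turning [0.1681 0.074  0.0657]
 level rx ry [-0.01  0.01]
scene
[345.  25.] 1760 ztop 0.097 rect [-1855.2 -1333.5] [  53.6 1334.8] 0.4 [164. 155. 142.]
[560.  51.] 2431 ztop 0.097 rect [-1857.8   216.5] [905.9  52.4] 89.9 [162. 153. 140.]
[190.  64.] 1602 ztop 0.098 rect [ -424.4 -1290.4] [304.8 604.3] 76.6 [102.  79.  56.]
[65. 67.] 2606 ztop 0.098 rect [  106.7 -1664.8] [134.6 584.8] 84.5 [121. 111. 103.]
[362.  60.] 780 ztop 0.088 rect [-894.9 -590.3] [139.7 337.9] 0.2 [ 86. 101.  84.]
[229.  93.] 134 ztop 0.097 rect [ -36.7 -799.2] [15.  11.7] 77.3 [87. 84. 81.]
[258.  96.] 404 ztop 0.070 rect [ -94.8 -687
[... 2645 characters left out ...]
2 248.6] [32.8 83.3] 37.8 [ 25. 117.  51.]
[522. 194.] 3062 ztop 0.051 rect [ 898.6 -169.5] [191.9 125.3] 90.0 [ 33.  68. 123.]
[209. 181.] 293 ztop 0.033 rect [276.9 294.7] [83.9 28.2] 57.5 [148.  25.  19.]
[264. 220.] 376 ztop 0.034 rect [332.6  72.2] [86.2 26.5] 54.6 [ 92.  47. 113.]
[584. 262.] 2360 ztop 0.086 rect [ 869.8 -369. ] [156.8  24.5] 20.3 [121. 120.  89.]
[354. 244.] 493 ztop 0.032 rect [ 462.2 -102. ] [55.6 52.7] 57.2 [168. 104.  70.]
[112. 309.] 3043 ztop 0.097 rect [  4.5 -37.3] [129.3  57.4] 7.6 [90. 85. 77.]
[373. 311.] 858 ztop 0.052 rect [ 387.2 -267.7] [57.  28.5] 32.8 [154. 147. 138.]
[611. 382.] 1296 ztop 0.062 rect [ 568.4 -543. ] [ 41.6 122.3] 68.5 [156. 160. 146.]
```

```bash
python3 -c "
from cell import bot
print(bot.job_done())"
```

```text
the job is handed in; nothing more can be done
None
```

All four parts are on their matching plates, placed in the order coil, capacitor, heat sink, transformer. I handed the job in at about 33 s of the 96 s allowed, with the gripper open and clear of everything.

| Part | Measured centre (m) | Off the outline's centre | Direction |
|---|---|---|---|
| Coil | (0.462, -0.102) | about 2–2.5 mm | round |
| Capacitor | (0.508, 0.385) | under 1 mm | round |
| Heat sink | (0.629, -0.131) | about 1 mm | lined up within 1° |
| Transformer | (0.387, -0.269) | about 0.5 mm | lined up within 1° |

- **Checks:** the heights of the tops fit parts standing flat on their plates. The flux bottle, solder spool and coloured look-alikes read the same positions as at the start, within camera error.
- **Fingertips disagreed with the description:** they stood about 30 mm farther back along the tool than stated. My first grasp therefore shut above the coil without moving it. I measured the offset with the wrist camera and used it from then on.
- **Coil set-down:** I pressed harder than intended, and the wrist force briefly reached 58 N against the 120 N limit. I could not tell how that press counts against the 40 N limit on the arm or gripper body. The other three touched down at 10 to 27 N.
- **Scene camera:** it reads about 3 mm farther out in x than the wrist and side cameras, which matches its calibration error. I relied on the other two for the final positions.

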